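# Change the bottle in a bench mixer and latch its sliding guard

### The job

Change the bottle in the small bench mixer: take the green dropper bottle out from under the mixer's head and stand it upright in the steel tray, then stand the blue dropper bottle upright in its place on the round pad. Last, push the clear sliding guard with the blue grip fully shut until the orange latch drops and catches. Do not tip the two bottles or disturb the other things on the bench.

Things in the scene. Friction and masses are not known exactly. Their poses are not given: they have to be found in the camera images.
- mixer: White bench mixer, fixed, turned by up to 0.1 rad. Origin on the bench top; x to its back (away from robot), y to its left, z up. In its frame, mm: base plate x -56..56, y -145..135, deck at z 14; drive housing on the left x -53..55, y 69..135, up to z 164; low back lip x 50..55, up to z 22. The deck right of the pad is empty but for the guard at its front.
- head_edge (a point): Middle of the lower right edge of the mixer's grey overhanging head. The head fills x -43..53, y 36..138, z 151..183 mm of the mixer; its right edge is 16 mm left of the pad's centre, so an upright gripper over the pad hits it: reach in from the right, tool leaning 30 to 45 degrees, fingers pointing down and to the left.
- pad (a point): Centre of the upper face of the mixer's round black pad, 60 mm across, 17 mm above the bench; in the mixer's frame at x -2, y 20, z 17 mm. The green bottle stands on it at the start. Axes as the mixer's.
- guard (a joint): Clear sliding guard, m: 0 shut at its stop, 0.10 fully open; shuts towards the mixer's +y (left). Panel 106 mm long, 8 mm thick over its edges, at x -46 of the mixer, from deck to z 71 mm; shut it spans y -40..66 mm, else that minus the reading. Friction about 0.7 N; near the end, lifting the latch takes 5 to 10 N. Latched it reads 0 to 0.004.
- guard_grip (a point): Centre of the blue upright grip on top of the guard's right end: block 20 (mixer x) by 14 (mixer y) by 46 mm, z 68 to 114 mm; this point is at z 98. Moves with the guard; when shut at x -46, y -31 mm of the mixer. Push its right face towards the mixer's left.
- latch (a joint): Lift, m, of the orange spring latch at the front right corner of the drive housing: 0 down (at rest, and when it has caught); rises to about 0.009 while the guard's steel pin passes under its sloping nose, then drops to 0 behind the pin. It works by itself.
- tray: Shallow steel tray, fixed to the bench, 130 mm (its x) by 80 mm (its y), floor 3 mm thick, rim 10 mm high and 3 mm thick. Origin on the bench under its centre.
- green_bottle: Green dropper bottle, 39 mm across, 100 mm tall, at the start on the mixer's pad. Upright; origin at the centre of its underside. Round straight body up to 65 mm; then a narrower cap (20 mm across to 83 mm, 14 mm to 100 mm). 40 to 85 g. Take it round the body, for example 50 mm above its underside.
- blue_bottle: Blue dropper bottle, 37 mm across, 100 mm tall, on the bench to the right among others. Upright; origin at the centre of its underside. Round straight body up to 65 mm; then a narrower cap (20 mm across to 83 mm, 14 mm to 100 mm). 40 to 85 g. Take it round the body, for example 50 mm above its underside.
- red_bottle: Bystander: red dropper bottle, 34 mm across, 100 mm tall. Origin at the centre of its underside.
- yellow_bottle: Bystander: yellow dropper bottle, 32 mm across, 100 mm tall. Origin at the centre of its underside.
- slide_box: Bystander: yellow slide box, 87 x 100 x 34 mm. Origin at the centre of its underside.
- grey_carton: Bystander: pale grey and blue reagent carton, 40 x 62 (along its y) x 85 mm tall. Origin at the centre of its underside.
- green_carton: Bystander: pale green reagent carton, 45 x 50 x 95 mm tall. Origin at the centre of its underside.
- eyepieces (a point): Middle of the microscope's eyepieces, which stick out towards the robot high above the right end of the work: x 0.48..0.62, y -0.58..-0.43, z 0.33..0.48 m. Fixed; keep the wrist away.
- analyser_front (a point): Middle of the front of the large white analyser behind the mixer, a fixed block x 0.58 and beyond, y -0.29..0.24, up to z 0.40 m.

How it is judged:
On the way, in this order (a step that is already met when the one before it is completed fails the run):
1. the green bottle stands upright in the steel tray, let go (x of green_bottle in the frame of tray between -0.05 and 0.05 m and y of green_bottle in the frame of tray between -0.026 and 0.026 m and z of green_bottle in the frame of tray below 0.008 m and linear speed of green_bottle below 0.03 m/s and angle between green_bottle's own z axis and vertical below 0.15 rad and contact force between the fingers and green_bottle below 0.2 N), for 0.2 s.
2. the blue bottle stands upright on the mixer's round pad, let go (horizontal distance between blue_bottle and pad below 0.014 m and z of blue_bottle in the frame of pad between -0.006 and 0.006 m and linear speed of blue_bottle below 0.03 m/s and angle between blue_bottle's own z axis and vertical below 0.15 rad and contact force between the fingers and blue_bottle below 0.2 N), for 0.2 s.
3. the guard is fully shut and the latch has dropped (value of joint guard below 0.0045 m and value of joint latch below 0.002 m), for 0.2 s.
At the end, for the whole second after the job is handed in: The guard is within 4.5 mm of its stop with the latch down (lift under 2 mm); the blue bottle stands upright (within 0.15 rad) on the pad, its centre within 14 mm of the pad's; the green bottle stands upright on the floor of the tray, inside its rim; both at rest and let go (all of step 1 and all of step 2 and all of step 3); the robot touches nothing.
It fails at once if a bystander was moved by more than 25 mm (distance of any of red_bottle, yellow_bottle, grey_carton, green_carton, slide_box from where it was at the start of the episode above 0.025 m).
It fails at once if the blue or green bottle was tipped by more than 0.8 rad (angle between any of green_bottle, blue_bottle's own z axis and vertical above 0.8 rad).
It also fails if it takes over 64 s, if anything falls off the work surface, if the arm or the gripper's body presses on something with over 40 N, if the wrist force passes 120 N, or if a joint passes its speed limit or range.

### The arm

A 6-joint arm with a two-finger parallel gripper is mounted at the origin on a cart in front of the work surface, level with it; the furniture and walls round the work are solid. World frame = base frame: x ahead of the robot, y to its left, z up, the work surface at z = 0. Lengths are in m, angles in rad, forces in N, time in s.
With the tool pointing down it reaches from about 0.375 to 0.925 m from the base axis. Payload 5.7 kg.
Tool frame: the origin (TCP) lies between the finger pads; the fingertips stand 22 mm ahead of it and the grasp point (between the pads) lies 3 mm ahead of it; x points along the fingers, y is the direction in which the jaws open and shut, and the axes are right-handed (so a half turn about x gives the same grasp; the last joint's range is limited). The gripper opens to 85 mm and grips with 20 to 120 N. Pads are 22 mm wide; open, the fingers measure 114 mm over their backs; the gripper's body (76 mm by 85 mm) begins 54 mm behind the grasp point. The pads swing forward as they close: fully open they stand 13 mm farther back than shut.
Start: joints at [1.086, 0.359, 1.51, -0, 1.272, -0.115], TCP at [0.217, 0.559, 0.253] pointing down, gripper open.
Joint ranges: [-2.97, 2.97], [-1.01, 2.36], [0.21, 2.38], [-0.96, 4.11], [0.2, 2.71], [-2.98, 2.98]. Speed limits (rad/s): [2.39, 2.39, 3.14, 3.14, 3.14, 3.14].

### API

Orientations are given as a unit quaternion [x, y, z, w].
In Python, from station import robot gives the robot as it stands.
- The arm moves only by the shell command python3 -m inch 'ROWS' [FORCE]. ROWS is JSON, a list of rows, each an object of numbers: "wx", "wy", "wz": the turn, a rotation vector about the tool's x, y, z normalised to -1 to 1, where 1 is 5 degrees; "tx", "ty", "tz": the shift along the tool's x, y, z normalised to -1 to 1, where 1 is 2 cm; "gripper": the opening, from 0 (shut) to 1 (fully open). In form: [{"wx": .., "wy": .., "wz": .., "tx": .., "ty": .., "tz": .., "gripper": ..}, ...]. A call has 1 to 12 rows; each row shifts and turns the pose as measured when the row begins, along the tool's axes as they then stand; what a row does not reach is not made up. A row lasts 1/8 s, in which the tool goes at most 62.5 mm and 10.7 degrees, less where a joint would pass 70% of its speed; a pose out of reach is approached as far as the arm can. A call with a number of a shift or a turn outside -1 to 1 is refused whole. A call with a gripper value outside its range is refused whole. The fingers move at their own pace and stop on an object; FORCE is the grip in N (left out, the last holds). Time passes only in rows, so rows that do not move let the fingers close. It gives the time, the measured TCP pose, the force and the opening at its end, in the units of the state.
- robot.observe(): the state, without advancing time (a new reading comes with each control period).
- robot.snapshot(name): name is "side" or "top" or "wrist"; returns (picture, depth): 480x640x3 uint8, red, green, blue; 480x640 float32, m along the optical axis (not along the pixel's ray), 0 where there is no reading.
- robot.calibration(name): a dict with "mtx" (3x3 intrinsics, pixels), "eye" and "rotation" of the camera in the world. Camera axes: x right, y up, looking along -z (the intrinsics and any distortion apply to the point x, -y, -z); pixel columns grow to the right and rows downward; lengths in m; the calibration is good to about 2 mm. A picture is of the moment at which its call begins: read the wrist's pose just before it. calibration takes no time and is no camera call; for the wrist camera it gives the pose at the moment of the call.
- robot.close_job(): hands the job in, once; it reports no verdict.
Trained networks look in the newest picture that a camera, given by its name, has taken for a name from the list of things; names that differ only in an ending like _2 or _b are one class to them, and where a whole thing is asked for, a point or a joint stands for the part that bears it (a point fixed in the world has none). Each returns a list of dicts, best first, with "score" (0 to 1); they miss things now and then, are a little off and sometimes report something else, mostly with a low value. They report only what shows in the picture. A call takes as long as a camera call.
- robot.boxes_of(thing, camera): "location" ([row, column] in pixels, amid what is visible of it).
- robot.silhouettes(thing, camera): "mask" (480x640 bool, what is visible of it) and "location" ([row, column] in pixels, amid what is visible of it).
The state is a dict: "t": time; "joint_pos": joint angles; "dq": joint speeds; "effort": joint torques, N m; "tool_pos": TCP position; "eef_rot": TCP orientation; "force": force on the tool from outside, world axes, zero at the start; "ft_torque": the same for the moment, N m; "gripper_width": finger opening in m.
Only numpy, scipy, OpenCV 4.12 (cv2) and the standard library are available. Lean on these libraries where they do the work, as an engineer would, in place of code of your own. Each camera call takes 0.05 s, during which the arm holds its last target.

## Working session

There is one attempt and no reset: what is moved stays moved. The work goes in short steps, Python scripts to look and compute and a shell command to move; the robot and the scene stay as the last step left them, time stands still between calls to the robot, and variables do not carry over. Pictures are saved under pics/ and viewed, and the job is handed in when it is done.

```bash
ls; mkdir -p pics
cat > h.py <<'E'
import numpy as np, cv2, json
from station import robot
from scipy.spatial.transform import Rotation as R
def snap(cam,name):
    p,d=robot.snapshot(cam); cv2.imwrite(f'pics/{name}.png',p[:,:,::-1]); c=robot.calibration(cam)
    np.savez(f'pics/{name}.npz',d=d,p=p,mtx=c['mtx'],eye=c['eye'],rot=c['rotation']); return p,d,c
def cloud(d,c):
    K=np.array(c['mtx']);v,u=np.mgrid[0:480,0:640]
    P=np.stack([(u-K[0,2])/K[0,0]*d,-(v-K[1,2])/K[1,1]*d,-d],-1)
    r=np.array(c['rotation']); r=r if r.shape==(3,3) else R.from_quat(r).as_matrix()
    W=P@r.T+np.array(c['eye']); W[d==0]=np.nan; return W
E
python3 - <<'E'
from h import *
print(robot.observe())
for c in ['side','top','wrist']:
    p,d,k=snap(c,c+'0'); print(c,k)
E
```

```text
pics
{'t': 0.0, 'joint_pos': array([ 1.08586265e+00,  3.59491413e-01,  1.51147935e+00,  1.28225249e-05,
        1.27248050e+00, -1.15077745e-01]), 'dq': array([ 5.00171075e-04,  2.68902671e-04, -2.39051127e-03,  6.05981112e-04,
        3.18328298e-05, -2.82098789e-04]), 'effort': array([-3.18165061e-03, -5.27603316e+01, -2.78626174e+01, -6.52529798e-04,
        1.33159096e-02, -2.58051884e-06]), 'tool_pos': array([0.21657036, 0.55884488, 0.25244378]), 'eef_rot': array([ 0.12939454,  0.69524804, -0.13064752,  0.69485138]), 'force': array([-0.37582575,  0.42209554,  0.05247612]), 'ft_torque': array([ 0.02388117, -0.03761312, -0.04164129]), 'gripper_width': 0.08507685586498119}
side {'mtx': array([[503.71384787,   0.        , 316.61412731],
       [  0.        , 503.71384787, 245.12073989],
       [  0.        ,   0.        ,   1.        ]]), 'eye': array([ 0.43558954, -1.31430882,  0.83035774]), 'rotation': array([ 0.5115214 , -0.02286335, -0.06360738,  0.85660798])}
top {'mtx': array([[529.90195823,   0.        , 317.29693209],
       [  0.        , 529.90195823, 245.4414551 ],
       [  0.        ,   0.        ,   1.        ]]), 'eye': array([ 0.21164963, -0.439205  ,  1.6494804 ]), 'rotation': array([ 0.1170802 , -0.07723931, -0.53224732,  0.83488868])}
wrist {'mtx': array([[420.19661056,   0.        , 318.00781271],
       [  0.        , 420.19661056, 234.96566302],
       [  0.        ,   0.        ,   1.        ]]), 'eye': array([0.14573175, 0.58600852, 0.37268928]), 'rotation': array([-0.12249848, -0.08321675,  0.55850837,  0.81617247])}
```

View pics/side0.png

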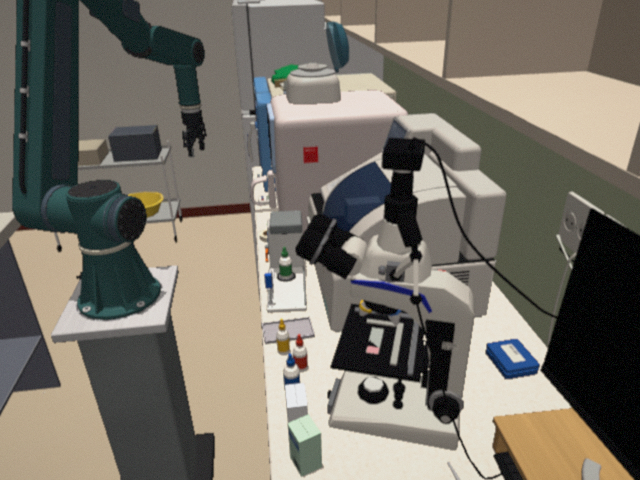

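View pics/top0.png

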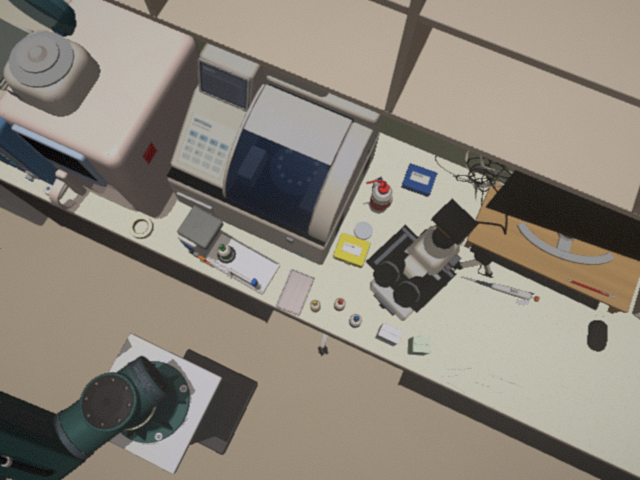

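```bash
cat > det.py <<'E'
from h import *
import sys
tag=sys.argv[1]
for cam in ['side','top']:
    z=np.load(f'pics/{cam}{tag}.npz'); c=dict(mtx=z['mtx'],eye=z['eye'],rotation=z['rot']);W=cloud(z['d'],c)
    for th in sys.argv[2:]:
        r=robot.silhouettes(th,cam)
        for o in r[:2]:
            if o['score']<.3: continue
            m=o['mask']; P=W[m]; P=P[~np.isnan(P[:,0])]
            if len(P)<5: print(cam,th,'few');continue
            print(cam,th,round(o['score'],2),np.round(o['location']),m.sum(),'med',np.median(P,0).round(3),'p3',np.percentile(P,3,0).round(3),'p97',np.percentile(P,97,0).round(3))
            np.save(f'pics/{cam}{tag}_{th}.npy',m)
E
python3 det.py 0 mixer guard_grip tray green_bottle blue_bottle red_bottle yellow_bottle grey_carton green_carton slide_box pad head_edge latch
```

```text
side mixer 0.56 [267. 278.] 3162 med [0.492 0.016 0.046] p3 [ 0.438 -0.163  0.01 ] p97 [0.547 0.086 0.184]
side guard_grip 0.53 [282. 271.] 174 med [ 0.44  -0.143  0.084] p3 [ 0.43  -0.149  0.019] p97 [ 0.451 -0.051  0.114]
side tray 0.62 [328. 293.] 799 med [ 0.492 -0.245  0.004] p3 [ 0.418 -0.292 -0.   ] p97 [ 0.541 -0.211  0.011]
side green_bottle 0.71 [264. 284.] 283 med [ 0.493 -0.014  0.064] p3 [ 0.477 -0.023  0.025] p97 [ 0.508 -0.     0.109]
side blue_bottle 0.76 [374. 287.] 378 med [ 0.471 -0.468  0.058] p3 [ 0.455 -0.477  0.028] p97 [ 0.487 -0.457  0.096]
side red_bottle 0.94 [354. 301.] 372 med [ 0.498 -0.405  0.05 ] p3 [ 0.483 -0.412  0.007] p97 [ 0.512 -0.393  0.093]
side yellow_bottle 0.91 [342. 280.] 321 med [ 0.461 -0.339  0.045] p3 [ 0.448 -0.345  0.006] p97 [ 0.474 -0.329  0.09 ]
side grey_carton 0.94 [400. 294.] 720 med [ 0.472 -0.582  0.084] p3 [ 0.453 -0.598  0.049] p97 [ 0.492 -0.538  0.088]
side grey_carton 0.64 [441. 305.] 1607 med [ 0.479 -0.677  0.072] p3 [ 0.453 -0.69   0.007] p97 [ 0.506 -0.64   0.097]
side green_carton 0.6 [441. 304.] 1633 med [ 0.478 -0.
[... 1269 characters left out ...]
97 [ 0.491 -0.53   0.091]
top grey_carton 0.44 [290. 294.] 1055 med [ 0.479 -0.246  0.004] p3 [ 0.417 -0.285 -0.004] p97 [ 0.54  -0.208  0.014]
top green_carton 0.78 [343. 421.] 406 med [ 0.475 -0.651  0.093] p3 [ 0.452 -0.68   0.01 ] p97 [ 0.502 -0.626  0.101]
top slide_box 0.59 [248. 351.] 899 med [ 0.669 -0.353  0.034] p3 [ 0.631 -0.4   -0.   ] p97 [ 0.714 -0.306  0.042]
top slide_box 0.53 [253. 216.] 3767 med [0.49  0.018 0.022] p3 [ 0.437 -0.151  0.008] p97 [0.547 0.112 0.187]
top pad 0.75 [251. 217.] 3714 med [0.49  0.017 0.022] p3 [ 0.437 -0.151  0.008] p97 [0.546 0.11  0.187]
top head_edge 0.61 [252. 216.] 3576 med [0.489 0.018 0.022] p3 [ 0.437 -0.151  0.008] p97 [0.545 0.11  0.187]
```

```bash
cat > fit.py <<'E'
from h import *
from scipy.optimize import least_squares
def W_(cam,tag='0'):
    z=np.load(f'pics/{cam}{tag}.npz'); return cloud(z['d'],dict(mtx=z['mtx'],eye=z['eye'],rotation=z['rot']))
def bottle(name,rad,zb,tag='0'):
    for cam in ['side','top']:
        try: m=np.load(f'pics/{cam}{tag}_{name}.npy')
        except: print(cam,name,'none'); continue
        P=W_(cam,tag)[m];P=P[~np.isnan(P[:,0])]; h=P[:,2]-zb
        B=P[(h>.008)&(h<.060)]
        f=lambda q:np.hypot(B[:,0]-q[0],B[:,1]-q[1])-rad
        # init centre behind surface as seen from cam
        e=np.load(f'pics/{cam}{tag}.npz')['eye'][:2]; c0=np.median(B[:,:2],0); c0=c0+(c0-e)/np.linalg.norm(c0-e)*rad
        s=least_squares(f,c0,loss='soft_l1',f_scale=.002)
        T=P[h>.09]
        print(cam,name,'axis',s.x.round(4),'n',len(B),'rms',np.sqrt(np.mean(f(s.x)**2)).round(4),'captop',(np.median(T,0).round(4),len(T)),'zmax',np.percentile(P[:,2],98).round(3))
if __name__=='__main__':
    bottle('green_bottle',.0195,.017);bottle('blue_bottle',.0185,0);bottle('red_bottle',.017,0);bottle('yellow_bottle',.016,0)
    for th in ['tray','slide_box','grey_carton','green_carton','mixer']:
        for cam in ['side','top']:
            try:m=np.load(f'pics/{cam}0_{th}.npy')
            except: continue
            P=W_(cam)[m];P=P[~np.isnan(P[:,0])]
            if th!='mixer':
                lo={'tray':-.01,'slide_box':.028,'grey_carton':.078,'green_carton':.088}[th]; Q=P[P[:,2]>lo]
                r=cv2.minAreaRect((Q[:,:2]*1000).astype(np.float32)); print(cam,th,r)
            else:
                for a,b in [(.008,.020),(.174,.192)]:
                    Q=P[(P[:,2]>a)&(P[:,2]<b)]; r=cv2.minAreaRect((Q[:,:2]*1000).astype(np.float32)); print(cam,th,a,len(Q),r,np.median(Q[:,2]))
                    print(np.percentile(Q,[1,99],axis=0).round(3).tolist())
E
python3 fit.py
python3 - <<'E'
import cv2
a=cv2.imread('pics/top0.png')[200:350,160:460];cv2.imwrite('pics/t0z.png',cv2.resize(a,(800,400),interpolation=2))
a=cv2.imread('pics/side0.png')[180:480,230:400];cv2.imwrite('pics/s0z.png',cv2.resize(a,(340,600),interpolation=2))
E
```

```text
side green_bottle axis [4.946e-01 1.000e-04] n 184 rms 0.0034 captop (array([ 0.4917, -0.0045,  0.1107]), 11) zmax 0.11
top green_bottle axis [0.4948 0.0048] n 92 rms 0.0026 captop (array([0.4925, 0.0026, 0.1146]), 16) zmax 0.117
side blue_bottle axis [ 0.4714 -0.4575] n 210 rms 0.0016 captop (array([ 0.4707, -0.4604,  0.0962]), 24) zmax 0.098
top blue_bottle axis [ 0.4724 -0.4533] n 60 rms 0.0026 captop (array([ 0.4704, -0.4537,  0.0951]), 13) zmax 0.099
side red_bottle axis [ 0.4975 -0.3932] n 230 rms 0.0018 captop (array([ 0.4961, -0.3983,  0.0941]), 17) zmax 0.095
top red_bottle none
side yellow_bottle axis [ 0.4616 -0.3272] n 216 rms 0.0018 captop (array([ 0.4622, -0.3314,  0.092 ]), 10) zmax 0.091
top yellow_bottle none
side tray ((481.7308654785156, -303.61083984375), (129.87413024902344, 189.80113220214844), 3.105978488922119)
top tray ((478.6585998535156, -246.43911743164062), (131.3957977294922, 80.4346923828125), 3.4246726036071777)
top slide_box ((492.96112060546875, 3.8281402587890625), (309.9366455078125, 136.47677612304688), 78.01596069335938)
side grey_carton ((479.22
[... 426 characters left out ...]
19140625), (235.1172332763672, 111.7572021484375), 85.283203125) 0.014401429739732019
[[0.432, -0.167, 0.009], [0.546, 0.054, 0.019]]
side mixer 0.174 496 ((506.55841064453125, 61.0723991394043), (104.75186157226562, 95.34754943847656), 84.58383178710938) 0.18279569092132925
[[0.459, 0.01, 0.174], [0.552, 0.108, 0.187]]
top mixer 0.008 1610 ((496.73687744140625, 8.845046997070312), (338.7253112792969, 112.57135009765625), 84.9908218383789) 0.01485838950903795
[[0.433, -0.159, 0.008], [0.547, 0.055, 0.02]]
top mixer 0.174 1092 ((504.59771728515625, 68.96163940429688), (104.24752044677734, 100.24054718017578), 85.42942810058594) 0.18315632041617413
[[0.458, 0.017, 0.175], [0.554, 0.119, 0.19]]
```

View pics/t0z.png

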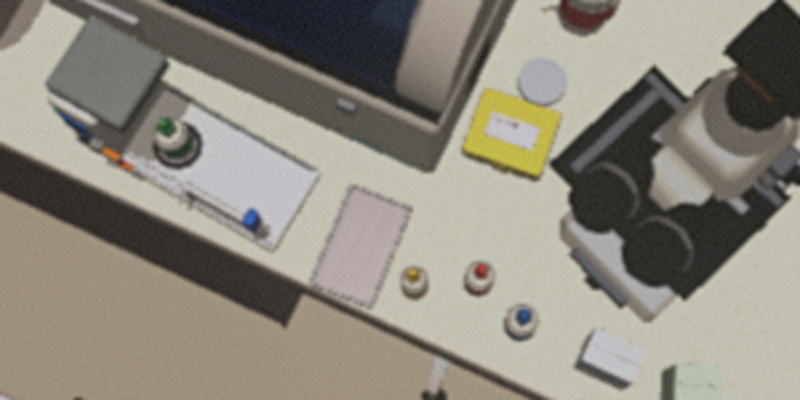

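View pics/s0z.png

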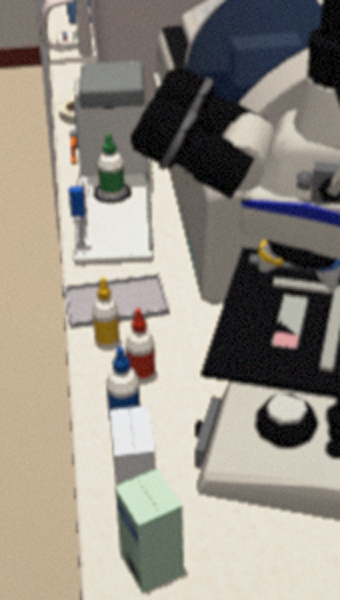

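```bash
cat > plan.py <<'E'
from h import *
TH=-5.0
def ori(psi,lean,flip=1):
    """fingers point along azimuth psi (deg) and down, leaning by lean deg from vertical"""
    p,l=np.radians([psi,lean]); x=np.array([np.sin(l)*np.cos(p),np.sin(l)*np.sin(p),-np.cos(l)])
    y=flip*np.array([-np.sin(p),np.cos(p),0]); return R.from_matrix(np.stack([x,y,np.cross(x,y)],1))
def go(grasp,psi,lean,flip,n=None,cur=None,show=True):
    s=robot.observe(); p=np.array(s['tool_pos']) if cur is None else cur[0]; q=R.from_quat(s['eef_rot']) if cur is None else cur[1]
    t=ori(psi,lean,flip); tp=np.array(grasp)-.003*t.as_matrix()[:,0]
    dr=(q.inv()*t).as_rotvec(degrees=True); dp=tp-p
    m=max(np.linalg.norm(dr)/4.9,np.linalg.norm(dp)/.0195); n=n or int(np.ceil(m)); n=max(n,1)
    if show: print('dist',np.linalg.norm(dp).round(4),'rot',dr.round(2),'n',n,'need',m.round(2))
    rows=[]
    for i in range(n):
        qi=q*R.from_rotvec(dr*i/n,degrees=True); sh=qi.inv().apply(dp/n)/.02; w=dr/n/5
        rows.append('{"wx":%.2f,"wy":%.2f,"wz":%.2f,"tx":%.2f,"ty":%.2f,"tz":%.2f}'%(*w,*sh))
    print(',\n'.join(rows)); return tp,t
def st():
    s=robot.observe(); M=R.from_quat(s['eef_rot']).as_matrix(); print('t',round(s['t'],2),'tcp',np.round(s['tool_pos'],4),'x',M[:,0].round(3),'y',M[:,1].round(3)); print('j',np.round(s['joint_pos'],3),'F',np.round(s['force'],1),'w',round(s['gripper_width'],4))
E
python3 - <<'E'
from plan import *
st()
for f in (1,-1):
    c=go((.36,.12,.30),85,20,f); go((.485,-.085,.172),85,40,f,cur=c)
E
```

```text
t 1.45 tcp [0.2168 0.5594 0.2533] x [-0. -0. -1.] y [ 0.361  0.932 -0.   ]
j [ 1.086  0.359  1.51  -0.     1.273 -0.115] F [-0.6 -0.4 -0.9] w 0.0855
dist 0.4657 rot [-104.97  -13.9    18.51] n 24 need 23.88
{"wx":-0.87,"wy":-0.12,"wz":0.15,"tx":-0.10,"ty":-0.75,"tz":0.61},
{"wx":-0.87,"wy":-0.12,"wz":0.15,"tx":-0.11,"ty":-0.79,"tz":0.55},
{"wx":-0.87,"wy":-0.12,"wz":0.15,"tx":-0.11,"ty":-0.83,"tz":0.49},
{"wx":-0.87,"wy":-0.12,"wz":0.15,"tx":-0.12,"ty":-0.86,"tz":0.43},
{"wx":-0.87,"wy":-0.12,"wz":0.15,"tx":-0.13,"ty":-0.89,"tz":0.36},
{"wx":-0.87,"wy":-0.12,"wz":0.15,"tx":-0.14,"ty":-0.91,"tz":0.29},
{"wx":-0.87,"wy":-0.12,"wz":0.15,"tx":-0.15,"ty":-0.93,"tz":0.23},
{"wx":-0.87,"wy":-0.12,"wz":0.15,"tx":-0.16,"ty":-0.94,"tz":0.16},
{"wx":-0.87,"wy":-0.12,"wz":0.15,"tx":-0.17,"ty":-0.95,"tz":0.08},
{"wx":-0.87,"wy":-0.12,"wz":0.15,"tx":-0.18,"ty":-0.95,"tz":0.01},
{"wx":-0.87,"wy":-0.12,"wz":0.15,"tx":-0.19,"ty":-0.95,"tz":-0.06},
{"wx":-0.87,"wy":-0.12,"wz":0.15,"tx":-0.21,"ty":-0.94,"tz":-0.13},
{"wx":-0.87,"wy":-0.12,"wz":0.15,"tx":-0.22,"ty":-0.92,"tz":-0.20},
{"wx":-0.87,"wy":-0
[... 3562 characters left out ...]
0.00,"wy":0.29,"wz":-0.00,"tx":0.13,"ty":0.51,"tz":0.82},
{"wx":0.00,"wy":0.29,"wz":-0.00,"tx":0.11,"ty":0.51,"tz":0.82},
{"wx":0.00,"wy":0.29,"wz":-0.00,"tx":0.09,"ty":0.51,"tz":0.83},
{"wx":0.00,"wy":0.29,"wz":-0.00,"tx":0.07,"ty":0.51,"tz":0.83},
{"wx":0.00,"wy":0.29,"wz":-0.00,"tx":0.05,"ty":0.51,"tz":0.83},
{"wx":0.00,"wy":0.29,"wz":-0.00,"tx":0.03,"ty":0.51,"tz":0.83},
{"wx":0.00,"wy":0.29,"wz":-0.00,"tx":0.01,"ty":0.51,"tz":0.83},
{"wx":0.00,"wy":0.29,"wz":-0.00,"tx":-0.01,"ty":0.51,"tz":0.83},
{"wx":0.00,"wy":0.29,"wz":-0.00,"tx":-0.03,"ty":0.51,"tz":0.83},
{"wx":0.00,"wy":0.29,"wz":-0.00,"tx":-0.05,"ty":0.51,"tz":0.83},
{"wx":0.00,"wy":0.29,"wz":-0.00,"tx":-0.07,"ty":0.51,"tz":0.83}
```

```bash
python3 -m inch '[{"wx":0.6,"wy":0.14,"wz":0.1,"tx":-0.1,"ty":-0.75,"tz":0.6,"gripper":0.75},{"wx":0.6,"wy":0.14,"wz":0.1,"tx":-0.1,"ty":-0.7,"tz":0.65,"gripper":0.75},{"wx":0.6,"wy":0.14,"wz":0.1,"tx":-0.15,"ty":-0.7,"tz":0.7,"gripper":0.75},{"wx":0.6,"wy":0.14,"wz":0.1,"tx":-0.15,"ty":-0.65,"tz":0.7,"gripper":0.75},{"wx":0.6,"wy":0.14,"wz":0.1,"tx":-0.15,"ty":-0.6,"tz":0.75,"gripper":0.75},{"wx":0.6,"wy":0.14,"wz":0.1,"tx":-0.2,"ty":-0.55,"tz":0.75,"gripper":0.75},{"wx":0.6,"wy":0.14,"wz":0.1,"tx":-0.2,"ty":-0.5,"tz":0.8,"gripper":0.75},{"wx":0.6,"wy":0.14,"wz":0.1,"tx":-0.2,"ty":-0.45,"tz":0.8,"gripper":0.75}]'
python3 - <<'E'
from plan import *
st()
c=go((.36,.12,.30),85,20,-1)
E
```

```text
t: 2.45
tool_pos: [0.2647, 0.4001, 0.2711]
eef_rot: [0.313, 0.677, -0.249, 0.617]
force: [0.1, -0.6, 0.0]
gripper_width: 0.0639
t 2.45 tcp [0.2647 0.4001 0.2711] x [-0.042  0.117 -0.992] y [0.732 0.679 0.049]
j [ 0.757  0.132  1.787  0.124  1.176 -0.038] F [ 0.1 -0.6  0. ] w 0.0639
dist 0.2985 rot [47.24 11.46  8.45] n 16 need 15.31
{"wx":0.59,"wy":0.14,"wz":0.11,"tx":-0.21,"ty":-0.37,"tz":0.83},
{"wx":0.59,"wy":0.14,"wz":0.11,"tx":-0.23,"ty":-0.33,"tz":0.84},
{"wx":0.59,"wy":0.14,"wz":0.11,"tx":-0.24,"ty":-0.28,"tz":0.86},
{"wx":0.59,"wy":0.14,"wz":0.11,"tx":-0.25,"ty":-0.24,"tz":0.87},
{"wx":0.59,"wy":0.14,"wz":0.11,"tx":-0.27,"ty":-0.19,"tz":0.87},
{"wx":0.59,"wy":0.14,"wz":0.11,"tx":-0.28,"ty":-0.14,"tz":0.88},
{"wx":0.59,"wy":0.14,"wz":0.11,"tx":-0.29,"ty":-0.09,"tz":0.88},
{"wx":0.59,"wy":0.14,"wz":0.11,"tx":-0.30,"ty":-0.05,"tz":0.88},
{"wx":0.59,"wy":0.14,"wz":0.11,"tx":-0.31,"ty":0.00,"tz":0.88},
{"wx":0.59,"wy":0.14,"wz":0.11,"tx":-0.32,"ty":0.05,"tz":0.87},
{"wx":0.59,"wy":0.14,"wz":0.11,"tx":-0.33,"ty":0.10,"tz":0.86},
{"wx":0.59,"wy":0.14,"wz":0.11,"tx":-0.34,"ty":0.15,"tz":0.85},
{"wx":0.59,"wy":0.14,"wz":0.11,"tx":-0.35,"ty":0.19,"tz":0.84},
{"wx":0.59,"wy":0.14,"wz":0.11,"tx":-0.36,"ty":0.24,"tz":0.83},
{"wx":0.59,"wy":0.14,"wz":0.11,"tx":-0.37,"ty":0.29,"tz":0.81},
{"wx":0.59,"wy":0.14,"wz":0.11,"tx":-0.38,"ty":0.33,"tz":0.79}
```

```bash
python3 -m inch '[{"wx":0.8,"wy":0.2,"wz":0.14,"tx":-0.2,"ty":-0.35,"tz":0.85,"gripper":0.75},{"wx":0.8,"wy":0.2,"wz":0.14,"tx":-0.25,"ty":-0.3,"tz":0.85,"gripper":0.75},{"wx":0.8,"wy":0.2,"wz":0.14,"tx":-0.25,"ty":-0.25,"tz":0.85,"gripper":0.75},{"wx":0.8,"wy":0.2,"wz":0.14,"tx":-0.3,"ty":-0.15,"tz":0.9,"gripper":0.75},{"wx":0.8,"wy":0.2,"wz":0.14,"tx":-0.3,"ty":-0.1,"tz":0.9,"gripper":0.75},{"wx":0.8,"wy":0.2,"wz":0.14,"tx":-0.35,"ty":-0.05,"tz":0.9,"gripper":0.75},{"wx":0.8,"wy":0.2,"wz":0.14,"tx":-0.35,"ty":0.05,"tz":0.9,"gripper":0.75},{"wx":0.8,"wy":0.2,"wz":0.14,"tx":-0.35,"ty":0.1,"tz":0.9,"gripper":0.75},{"wx":0.8,"wy":0.2,"wz":0.14,"tx":-0.35,"ty":0.15,"tz":0.9,"gripper":0.75},{"wx":0.8,"wy":0.2,"wz":0.14,"tx":-0.35,"ty":0.2,"tz":0.85,"gripper":0.75},{"wx":0.8,"wy":0.2,"wz":0.14,"tx":-0.35,"ty":0.25,"tz":0.85,"gripper":0.75},{"wx":0.6,"wy":0.2,"wz":0.1,"tx":-0.35,"ty":0.3,"tz":0.8,"gripper":0.75}]'
python3 - <<'E'
from plan import *
st()
c=go((.485,-.085,.172),85,40,-1)
E
```

```text
t: 3.95
tool_pos: [0.3297, 0.1646, 0.2959]
eef_rot: [0.622, 0.54, -0.43, 0.369]
force: [0.7, 0.3, 0.1]
gripper_width: 0.0639
t 3.95 tcp [0.3297 0.1646 0.2959] x [ 0.047  0.356 -0.933] y [ 0.99  -0.144 -0.005]
j [-0.093 -0.103  2.015  0.389  1.239 -0.078] F [0.7 0.3 0.1] w 0.0639
dist 0.3196 rot [-3.   18.97 -1.41] n 17 need 16.39
{"wx":-0.04,"wy":0.22,"wz":-0.02,"tx":0.09,"ty":0.56,"tz":0.75},
{"wx":-0.04,"wy":0.22,"wz":-0.02,"tx":0.08,"ty":0.56,"tz":0.75},
{"wx":-0.04,"wy":0.22,"wz":-0.02,"tx":0.06,"ty":0.56,"tz":0.76},
{"wx":-0.04,"wy":0.22,"wz":-0.02,"tx":0.05,"ty":0.55,"tz":0.76},
{"wx":-0.04,"wy":0.22,"wz":-0.02,"tx":0.03,"ty":0.55,"tz":0.76},
{"wx":-0.04,"wy":0.22,"wz":-0.02,"tx":0.01,"ty":0.55,"tz":0.76},
{"wx":-0.04,"wy":0.22,"wz":-0.02,"tx":-0.00,"ty":0.55,"tz":0.76},
{"wx":-0.04,"wy":0.22,"wz":-0.02,"tx":-0.02,"ty":0.54,"tz":0.77},
{"wx":-0.04,"wy":0.22,"wz":-0.02,"tx":-0.03,"ty":0.54,"tz":0.77},
{"wx":-0.04,"wy":0.22,"wz":-0.02,"tx":-0.05,"ty":0.54,"tz":0.77},
{"wx":-0.04,"wy":0.22,"wz":-0.02,"tx":-0.06,"ty":0.54,"tz":0.77},
{"wx":-0.04,"wy":0.22,"wz":-0.02,"tx":-0.08,"ty":0.53,"tz":0.77},
{"wx":-0.04,"wy":0.22,"wz":-0.02,"tx":-0.10,"ty":0.53,"tz":0.77},
{"wx":-0.04,"wy":0.22,"wz":-0.02,"tx":-0.11,"ty":0.53,"tz":0.77},
{"wx":-0.04,"wy":0.22,"wz":-0.02,"tx":-0.13,"ty":0.53,"tz":0.77},
{"wx":-0.04,"wy":0.22,"wz":-0.02,"tx":-0.14,"ty":0.52,"tz":0.77},
{"wx":-0.04,"wy":0.22,"wz":-0.02,"tx":-0.16,"ty":0.52,"tz":0.77}
```

```bash
python3 -m inch '[{"wx":0,"wy":0.3,"wz":0,"tx":-0.1,"ty":0.5,"tz":0.85,"gripper":0.75},{"wx":0,"wy":0.3,"wz":0,"tx":-0.1,"ty":0.5,"tz":0.85,"gripper":0.75},{"wx":0,"wy":0.3,"wz":0,"tx":-0.15,"ty":0.5,"tz":0.85,"gripper":0.75},{"wx":-0.1,"wy":0.3,"wz":0,"tx":-0.15,"ty":0.5,"tz":0.85,"gripper":0.75},{"wx":-0.1,"wy":0.3,"wz":0,"tx":-0.15,"ty":0.5,"tz":0.85,"gripper":0.75},{"wx":-0.1,"wy":0.3,"wz":0,"tx":-0.15,"ty":0.5,"tz":0.85,"gripper":0.75},{"wx":-0.1,"wy":0.3,"wz":0,"tx":-0.15,"ty":0.5,"tz":0.85,"gripper":0.75},{"wx":-0.1,"wy":0.3,"wz":0,"tx":-0.15,"ty":0.5,"tz":0.85,"gripper":0.75},{"wx":0,"wy":0.3,"wz":0,"tx":-0.15,"ty":0.5,"tz":0.85,"gripper":0.75},{"wx":0,"wy":0.3,"wz":0,"tx":-0.15,"ty":0.5,"tz":0.85,"gripper":0.75},{"wx":0,"wy":0.3,"wz":0,"tx":-0.15,"ty":0.5,"tz":0.85,"gripper":0.75},{"wx":0,"wy":0.3,"wz":0,"tx":-0.15,"ty":0.5,"tz":0.85,"gripper":0.75}]'
python3 - <<'E'
from plan import *
st()
c=go((.485,-.085,.172),85,40,-1)
E
```

```text
t: 5.45
tool_pos: [0.4151, -0.0567, 0.227]
eef_rot: [0.687, 0.587, -0.316, 0.288]
force: [0.5, 0.2, 0.5]
gripper_width: 0.0641
t 5.45 tcp [ 0.4151 -0.0567  0.227 ] x [ 0.111  0.625 -0.773] y [ 0.989 -0.145  0.026]
j [-0.781  0.305  1.915  0.56   1.39  -0.882] F [0.5 0.2 0.5] w 0.0641
dist 0.0925 rot [-1.61  0.66 -3.25] n 5 need 4.74
{"wx":-0.06,"wy":0.03,"wz":-0.13,"tx":0.30,"ty":0.72,"tz":0.50},
{"wx":-0.06,"wy":0.03,"wz":-0.13,"tx":0.29,"ty":0.72,"tz":0.50},
{"wx":-0.06,"wy":0.03,"wz":-0.13,"tx":0.28,"ty":0.72,"tz":0.51},
{"wx":-0.06,"wy":0.03,"wz":-0.13,"tx":0.27,"ty":0.72,"tz":0.51},
{"wx":-0.06,"wy":0.03,"wz":-0.13,"tx":0.26,"ty":0.72,"tz":0.52}
```

```bash
python3 -m inch '[{"wx":-0.1,"wy":0,"wz":-0.15,"tx":0.3,"ty":0.7,"tz":0.5,"gripper":0.75},{"wx":-0.05,"wy":0,"wz":-0.15,"tx":0.3,"ty":0.7,"tz":0.5,"gripper":0.75},{"wx":-0.05,"wy":0.05,"wz":-0.15,"tx":0.3,"ty":0.7,"tz":0.5,"gripper":0.75},{"wx":-0.05,"wy":0.05,"wz":-0.1,"tx":0.3,"ty":0.75,"tz":0.5,"gripper":0.75},{"wx":-0.05,"wy":0.05,"wz":-0.1,"tx":0.3,"ty":0.75,"tz":0.5,"gripper":0.75},{"wx":0,"wy":0,"wz":0,"tx":0,"ty":0,"tz":0,"gripper":0.75}]'
cat >> fit.py <<'E'
def wr(name,rad,zb,tag):
    p,d,c=snap('wrist',tag); W=cloud(d,c)
    r=robot.silhouettes(name,'wrist')
    for o in r[:2]:
        m=o['mask']; P=W[m];P=P[~np.isnan(P[:,0])];h=P[:,2]-zb;B=P[(h>.008)&(h<.060)]
        print(o['score'],np.round(o['location']),m.sum(),len(B))
        if len(B)<20: continue
        e=np.array(c['eye'])[:2];c0=np.median(B[:,:2],0);c0=c0+(c0-e)/np.linalg.norm(c0-e)*rad
        f=lambda q:np.hypot(B[:,0]-q[0],B[:,1]-q[1])-rad
        s=least_squares(f,c0,loss='soft_l1',f_scale=.002)
        T=P[h>.09]; print('axis',s.x.round(4),'rms',np.sqrt(np.mean(f(s.x)**2)).round(4),'captop',np.median(T,0).round(4),len(T),'z',np.percentile(P[:,2],[2,98]).round(3))
E
python3 - <<'E'
from plan import *
from fit import wr
st(); wr('green_bottle',.0195,.017,'w1')
E
```

```text
t: 6.2
tool_pos: [0.4835, -0.091, 0.1724]
eef_rot: [0.673, 0.606, -0.315, 0.282]
force: [-0.6, -0.1, 0.8]
gripper_width: 0.0644
t 6.2 tcp [ 0.4835 -0.091   0.1724] x [ 0.066  0.639 -0.766] y [ 0.994 -0.106 -0.002]
j [-0.724  0.496  1.766  0.563  1.369 -0.873] F [-0.6 -0.1  0.8] w 0.0644
0.83 [229. 320.] 4252 2019
axis [0.4933 0.003 ] rms 0.0014 captop [4.927e-01 1.000e-04 1.144e-01] 392 z [0.024 0.116]
0.3 [168. 230.] 843 366
axis [0.4207 0.0338] rms 0.0024 captop [nan nan nan] 0 z [0.059 0.088]
  return _methods._mean(a, axis=axis, dtype=dtype,
  ret = um.true_divide(
```

View pics/w1.png

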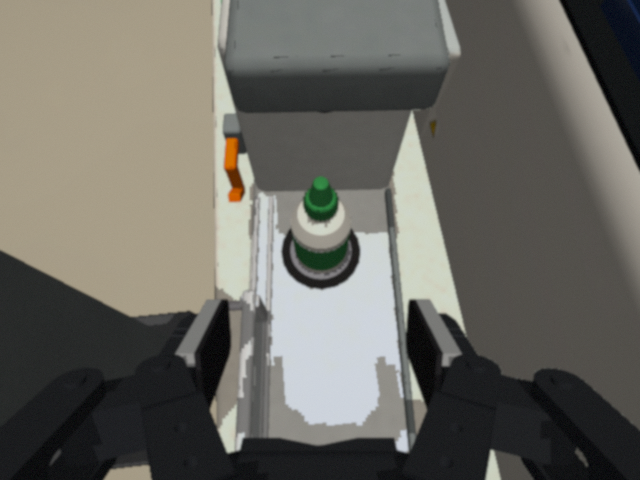

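Run:
```python
from plan import *
c=go((.4933,.003,.067),85,40,-1)
```

```text
dist 0.1386 rot [-0.88 -0.   -0.55] n 8 need 7.11
{"wx":-0.02,"wy":-0.00,"wz":-0.01,"tx":0.87,"ty":0.01,"tz":-0.02},
{"wx":-0.02,"wy":-0.00,"wz":-0.01,"tx":0.87,"ty":0.01,"tz":-0.02},
{"wx":-0.02,"wy":-0.00,"wz":-0.01,"tx":0.87,"ty":0.01,"tz":-0.02},
{"wx":-0.02,"wy":-0.00,"wz":-0.01,"tx":0.87,"ty":0.01,"tz":-0.02},
{"wx":-0.02,"wy":-0.00,"wz":-0.01,"tx":0.87,"ty":0.01,"tz":-0.02},
{"wx":-0.02,"wy":-0.00,"wz":-0.01,"tx":0.87,"ty":0.01,"tz":-0.02},
{"wx":-0.02,"wy":-0.00,"wz":-0.01,"tx":0.87,"ty":0.01,"tz":-0.02},
{"wx":-0.02,"wy":-0.00,"wz":-0.01,"tx":0.87,"ty":0.01,"tz":-0.02}
```

```bash
python3 -m inch '[{"wx":0,"wy":0,"wz":0,"tx":0.9,"ty":0,"tz":0,"gripper":0.75},{"wx":-0.05,"wy":0,"wz":-0.05,"tx":0.9,"ty":0,"tz":0,"gripper":0.75},{"wx":-0.05,"wy":0,"wz":-0.05,"tx":0.9,"ty":0,"tz":0,"gripper":0.75},{"wx":-0.05,"wy":0,"wz":0,"tx":0.9,"ty":0,"tz":0,"gripper":0.75},{"wx":0,"wy":0,"wz":0,"tx":0.85,"ty":0,"tz":0,"gripper":0.75},{"wx":0,"wy":0,"wz":0,"tx":0.85,"ty":0,"tz":0,"gripper":0.75},{"wx":0,"wy":0,"wz":0,"tx":0.85,"ty":0,"tz":0,"gripper":0.75},{"wx":0,"wy":0,"wz":0,"tx":0.8,"ty":0,"tz":0,"gripper":0.75}]'
python3 - <<'E'
from plan import *
st(); c=go((.4933,.003,.067),85,40,-1)
E
```

```text
t: 7.3
tool_pos: [0.4903, 0.0038, 0.0628]
eef_rot: [0.669, 0.611, -0.312, 0.286]
force: [0.3, 0.2, 0.3]
gripper_width: 0.0642
t 7.3 tcp [0.4903 0.0038 0.0628] x [ 0.058  0.639 -0.767] y [ 0.996 -0.089  0.001]
j [-0.572  0.645  1.909  0.702  1.077 -0.98 ] F [0.3 0.2 0.3] w 0.0642
dist 0.0076 rot [-0.05  0.09 -0.12] n 1 need 0.39
{"wx":-0.01,"wy":0.02,"wz":-0.02,"tx":-0.33,"ty":0.15,"tz":-0.11}
```

```bash
python3 -m inch '[{"wx":0,"wy":0,"wz":0,"tx":-0.3,"ty":0.15,"tz":-0.1,"gripper":0.7},{"wx":0,"wy":0,"wz":0,"tx":0,"ty":0,"tz":0,"gripper":0.4},{"wx":0,"wy":0,"wz":0,"tx":0,"ty":0,"tz":0,"gripper":0.2},{"wx":0,"wy":0,"wz":0,"tx":0,"ty":0,"tz":0,"gripper":0.2},{"wx":0,"wy":0,"wz":0,"tx":0,"ty":0,"tz":0,"gripper":0.2}]' 30
python3 - <<'E'
from plan import *
from fit import wr
st(); wr('green_bottle',.0195,.017,'w2')
E
```

```text
t: 7.92
tool_pos: [0.4937, 0.0007, 0.069]
eef_rot: [0.669, 0.611, -0.312, 0.286]
force: [0.0, 0.3, 0.2]
gripper_width: 0.0375
t 7.92 tcp [0.4937 0.0007 0.069 ] x [ 0.058  0.638 -0.767] y [ 0.996 -0.089  0.002]
j [-0.573  0.636  1.897  0.695  1.093 -0.966] F [0.  0.3 0.2] w 0.0375
0.79 [349. 317.] 11558 3170
axis [0.4926 0.0025] rms 0.0021 captop [4.916e-01 1.000e-04 1.158e-01] 2010 z [0.065 0.117]
```

View pics/w2.png

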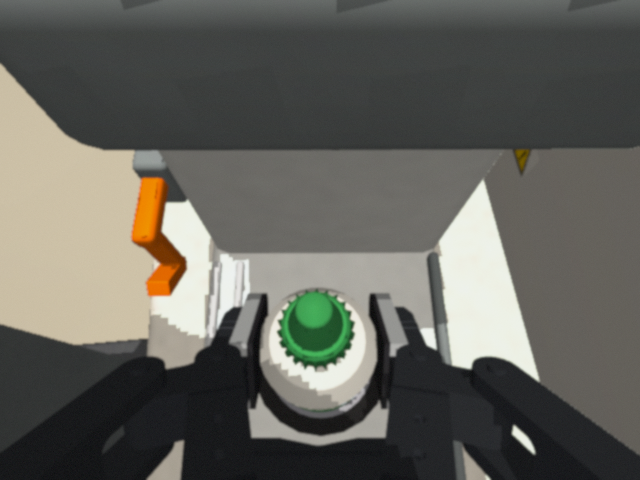

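Run:
```python
from plan import *
c=go((.4939,.0026,.0817),85,40,-1,n=1)
c=go((.486,-.0774,.095),85,40,-1,cur=c,n=5)
c=go((.478,-.158,.18),85,40,-1,cur=c)
c=go((.479,-.234,.18),30,40,-1,cur=c)
```

```text
dist 0.015 rot [-0.03  0.12 -0.14] n 1 need 0.77
{"wx":-0.01,"wy":0.02,"wz":-0.03,"tx":-0.58,"ty":0.00,"tz":-0.48}
dist 0.0815 rot [0. 0. 0.] n 5 need 4.18
{"wx":0.00,"wy":0.00,"wz":0.00,"tx":-0.62,"ty":-0.01,"tz":0.53},
{"wx":0.00,"wy":0.00,"wz":0.00,"tx":-0.62,"ty":-0.01,"tz":0.53},
{"wx":0.00,"wy":0.00,"wz":0.00,"tx":-0.62,"ty":-0.01,"tz":0.53},
{"wx":0.00,"wy":0.00,"wz":0.00,"tx":-0.62,"ty":-0.01,"tz":0.53},
{"wx":0.00,"wy":0.00,"wz":0.00,"tx":-0.62,"ty":-0.01,"tz":0.53}
dist 0.1174 rot [0. 0. 0.] n 7 need 6.02
{"wx":0.00,"wy":0.00,"wz":0.00,"tx":-0.84,"ty":-0.01,"tz":0.05},
{"wx":0.00,"wy":0.00,"wz":0.00,"tx":-0.84,"ty":-0.01,"tz":0.05},
{"wx":0.00,"wy":0.00,"wz":0.00,"tx":-0.84,"ty":-0.01,"tz":0.05},
{"wx":0.00,"wy":0.00,"wz":0.00,"tx":-0.84,"ty":-0.01,"tz":0.05},
{"wx":0.00,"wy":0.00,"wz":0.00,"tx":-0.84,"ty":-0.01,"tz":0.05},
{"wx":0.00,"wy":0.00,"wz":0.00,"tx":-0.84,"ty":-0.01,"tz":0.05},
{"wx":0.00,"wy":0.00,"wz":0.00,"tx":-0.84,"ty":-0.01,"tz":0.05}
dist 0.075 rot [42.13  0.   35.35] n 12 need 11.22
{"wx":0.70,"wy":0.00,"wz":0.59,"tx":-0.20,"ty":0.03,"tz":0.24},
{"wx":0.70,"wy":0.00,"wz":0.59,"tx":-0.20,"ty":0.05,"tz":0.24},
{"wx":0.70,"wy":0.00,"wz":0.59,"tx":-0.20,"ty":0.07,"tz":0.23},
{"wx":0.70,"wy":0.00,"wz":0.59,"tx":-0.19,"ty":0.10,"tz":0.23},
{"wx":0.70,"wy":0.00,"wz":0.59,"tx":-0.19,"ty":0.12,"tz":0.22},
{"wx":0.70,"wy":0.00,"wz":0.59,"tx":-0.18,"ty":0.14,"tz":0.21},
{"wx":0.70,"wy":0.00,"wz":0.59,"tx":-0.17,"ty":0.17,"tz":0.20},
{"wx":0.70,"wy":0.00,"wz":0.59,"tx":-0.16,"ty":0.19,"tz":0.19},
{"wx":0.70,"wy":0.00,"wz":0.59,"tx":-0.15,"ty":0.21,"tz":0.18},
{"wx":0.70,"wy":0.00,"wz":0.59,"tx":-0.14,"ty":0.22,"tz":0.17},
{"wx":0.70,"wy":0.00,"wz":0.59,"tx":-0.13,"ty":0.24,"tz":0.15},
{"wx":0.70,"wy":0.00,"wz":0.59,"tx":-0.12,"ty":0.26,"tz":0.14}
```

```bash
python3 -m inch '[{"wx":0,"wy":0,"wz":0,"tx":-0.55,"ty":0,"tz":-0.45,"gripper":0.2},{"wx":0,"wy":0,"wz":0,"tx":-0.3,"ty":0,"tz":0.25,"gripper":0.2},{"wx":0,"wy":0,"wz":0,"tx":-0.6,"ty":0,"tz":0.5,"gripper":0.2},{"wx":0,"wy":0,"wz":0,"tx":-0.65,"ty":0,"tz":0.5,"gripper":0.2},{"wx":0,"wy":0,"wz":0,"tx":-0.65,"ty":0,"tz":0.5,"gripper":0.2},{"wx":0,"wy":0,"wz":0,"tx":-0.65,"ty":0,"tz":0.5,"gripper":0.2},{"wx":0,"wy":0,"wz":0,"tx":-0.8,"ty":0,"tz":0.3,"gripper":0.2},{"wx":0,"wy":0,"wz":0,"tx":-0.85,"ty":0,"tz":0.1,"gripper":0.2},{"wx":0,"wy":0,"wz":0,"tx":-0.85,"ty":0,"tz":0.1,"gripper":0.2},{"wx":0,"wy":0,"wz":0,"tx":-0.85,"ty":0,"tz":0,"gripper":0.2}]' 40
python3 - <<'E'
from plan import *
from fit import wr
st(); wr('green_bottle',.0195,.017,'w3')
E
```

```text
t: 9.28
tool_pos: [0.4815, -0.1298, 0.1479]
eef_rot: [0.669, 0.611, -0.313, 0.286]
force: [0.6, -0.2, -0.5]
gripper_width: 0.037
t 9.28 tcp [ 0.4815 -0.1298  0.1479] x [ 0.058  0.638 -0.768] y [ 0.996 -0.09   0.001]
j [-0.773  0.556  1.728  0.532  1.373 -0.93 ] F [ 0.6 -0.2 -0.5] w 0.037
0.93 [349. 320.] 11566 0
```

View pics/w3.png

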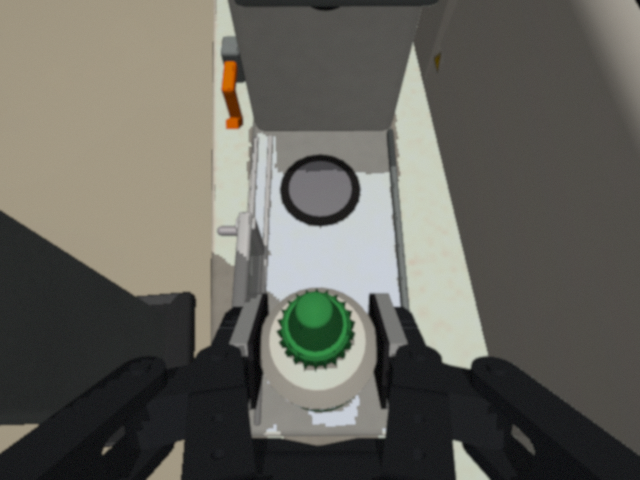

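Run:
```python
from plan import *
z=np.load('pics/w3.npz'); W=cloud(z['d'],dict(mtx=z['mtx'],eye=z['eye'],rotation=z['rot'])); p=z['p']
g=p.max(2).astype(int); m=np.zeros((480,640),bool); m[148:232,275:365]=True
m&=(g<70); 
n,l,s,ce=cv2.connectedComponentsWithStats(m.astype(np.uint8)); i=1+np.argmax(s[1:,4]); print(s[i],ce[i])
q=W[l==i]; q=q[~np.isnan(q[:,0])]; print('z',np.percentile(q[:,2],[5,50,95]))
(cx,cy),r=cv2.minEnclosingCircle((q[(q[:,2]>.01)&(q[:,2]<.024),:2]*1000).astype(np.float32)); print(cx,cy,r)
cn,_=cv2.findContours((l==i).astype(np.uint8),cv2.RETR_EXTERNAL,cv2.CHAIN_APPROX_NONE); e=cv2.fitEllipse(cn[0]); print(e)
# ray-plane for contour, circle fit
K=z['mtx']; rr=R.from_quat(z['rot']).as_matrix() if z['rot'].shape==(4,) else z['rot']
P=cn[0][:,0,:].astype(float); d=np.stack([(P[:,0]-K[0,2])/K[0,0],-(P[:,1]-K[1,2])/K[1,1],-np.ones(len(P))],1)@rr.T
t=(.017-z['eye'][2])/d[:,2]; X=z['eye'][:2]+d[:,:2]*t[:,None]
A=np.c_[2*X,np.ones(len(X))]; sol=np.linalg.lstsq(A,(X**2).sum(1),rcond=None)[0]; print('pad',sol[:2].round(4),'r',np.sqrt(sol[2]+sol[:2]@sol[:2]).round(4))
c=go((.475,-.158,.185),80,40,-1)
c=go((.479,-.233,.185),30,40,-1,cur=c)
```

```text
[ 281  155   78   71 1638] [319.67582418 190.36813187]
z [0.01663928 0.01768933 0.0187299 ]
495.46807861328125 -0.8930527567863464 29.563508987426758
((319.75946044921875, 189.604248046875), (69.59506225585938, 77.26342010498047), 91.16468048095703)
pad [ 0.4951 -0.0009] r 0.0288
dist 0.0492 rot [3.8  0.25 2.9 ] n 3 need 2.52
{"wx":0.25,"wy":0.02,"wz":0.19,"tx":-0.81,"ty":-0.08,"tz":-0.04},
{"wx":0.25,"wy":0.02,"wz":0.19,"tx":-0.82,"ty":-0.07,"tz":-0.04},
{"wx":0.25,"wy":0.02,"wz":0.19,"tx":-0.82,"ty":-0.06,"tz":-0.04}
dist 0.0741 rot [38.3  -0.   32.14] n 11 need 10.2
{"wx":0.70,"wy":-0.00,"wz":0.58,"tx":-0.21,"ty":0.07,"tz":0.25},
{"wx":0.70,"wy":-0.00,"wz":0.58,"tx":-0.21,"ty":0.10,"tz":0.25},
{"wx":0.70,"wy":-0.00,"wz":0.58,"tx":-0.20,"ty":0.12,"tz":0.24},
{"wx":0.70,"wy":-0.00,"wz":0.58,"tx":-0.20,"ty":0.15,"tz":0.23},
{"wx":0.70,"wy":-0.00,"wz":0.58,"tx":-0.19,"ty":0.17,"tz":0.22},
{"wx":0.70,"wy":-0.00,"wz":0.58,"tx":-0.18,"ty":0.19,"tz":0.21},
{"wx":0.70,"wy":-0.00,"wz":0.58,"tx":-0.17,"ty":0.21,"tz":0.20},
{"wx":0.70,"wy":-0.00,"wz":0.58,"tx":-0.16,"ty":0.23,"tz":0.19},
{"wx":0.70,"wy":-0.00,"wz":0.58,"tx":-0.14,"ty":0.25,"tz":0.17},
{"wx":0.70,"wy":-0.00,"wz":0.58,"tx":-0.13,"ty":0.27,"tz":0.16},
{"wx":0.70,"wy":-0.00,"wz":0.58,"tx":-0.12,"ty":0.28,"tz":0.14}
```

```bash
python3 -m inch '[{"wx":0.3,"wy":0,"wz":0.2,"tx":-0.8,"ty":-0.1,"tz":0,"gripper":0.2},{"wx":0.6,"wy":0,"wz":0.5,"tx":-0.8,"ty":0,"tz":0.1,"gripper":0.2},{"wx":0.7,"wy":0,"wz":0.6,"tx":-0.6,"ty":0.05,"tz":0.2,"gripper":0.2},{"wx":0.7,"wy":0,"wz":0.6,"tx":-0.2,"ty":0.1,"tz":0.25,"gripper":0.2},{"wx":0.7,"wy":0,"wz":0.6,"tx":-0.2,"ty":0.15,"tz":0.25,"gripper":0.2},{"wx":0.7,"wy":0,"wz":0.6,"tx":-0.2,"ty":0.15,"tz":0.25,"gripper":0.2},{"wx":0.7,"wy":0,"wz":0.6,"tx":-0.2,"ty":0.15,"tz":0.2,"gripper":0.2},{"wx":0.7,"wy":0,"wz":0.6,"tx":-0.2,"ty":0.2,"tz":0.2,"gripper":0.2},{"wx":0.7,"wy":0,"wz":0.6,"tx":-0.15,"ty":0.2,"tz":0.2,"gripper":0.2},{"wx":0.7,"wy":0,"wz":0.6,"tx":-0.15,"ty":0.25,"tz":0.2,"gripper":0.2},{"wx":0.7,"wy":0,"wz":0.6,"tx":-0.15,"ty":0.25,"tz":0.15,"gripper":0.2},{"wx":0.7,"wy":0,"wz":0.5,"tx":-0.1,"ty":0.3,"tz":0.15,"gripper":0.2}]' 40
python3 - <<'E'
from plan import *
st()
c=go((.479,-.233,.12),30,40,-1)
c=go((.479,-.233,.0535),30,40,-1,cur=c)
E
```

```text
t: 10.88
tool_pos: [0.4711, -0.2287, 0.1789]
eef_rot: [0.876, 0.23, -0.41, 0.105]
force: [-0.7, 0.6, -0.6]
gripper_width: 0.0373
t 10.88 tcp [ 0.4711 -0.2287  0.1789] x [ 0.557  0.318 -0.767] y [ 0.49  -0.872 -0.006]
j [-1.048  0.358  2.021  0.883  0.981 -0.581] F [-0.7  0.6 -0.6] w 0.0373
dist 0.0571 rot [-0.74  0.07 -0.19] n 3 need 2.93
{"wx":-0.05,"wy":0.00,"wz":-0.01,"tx":0.75,"ty":0.13,"tz":0.57},
{"wx":-0.05,"wy":0.00,"wz":-0.01,"tx":0.75,"ty":0.13,"tz":0.57},
{"wx":-0.05,"wy":0.00,"wz":-0.01,"tx":0.75,"ty":0.13,"tz":0.57}
dist 0.0665 rot [0. 0. 0.] n 4 need 3.41
{"wx":0.00,"wy":0.00,"wz":0.00,"tx":0.64,"ty":-0.00,"tz":0.53},
{"wx":0.00,"wy":0.00,"wz":0.00,"tx":0.64,"ty":-0.00,"tz":0.53},
{"wx":0.00,"wy":0.00,"wz":0.00,"tx":0.64,"ty":-0.00,"tz":0.53},
{"wx":0.00,"wy":0.00,"wz":0.00,"tx":0.64,"ty":-0.00,"tz":0.53}
```

```bash
python3 -m inch '[{"wx":-0.05,"wy":0,"wz":0,"tx":0.75,"ty":0.15,"tz":0.55,"gripper":0.2},{"wx":-0.05,"wy":0,"wz":0,"tx":0.75,"ty":0.15,"tz":0.55,"gripper":0.2},{"wx":-0.05,"wy":0,"wz":0,"tx":0.75,"ty":0.1,"tz":0.55,"gripper":0.2},{"wx":0,"wy":0,"wz":0,"tx":0.65,"ty":0,"tz":0.5,"gripper":0.2},{"wx":0,"wy":0,"wz":0,"tx":0.65,"ty":0,"tz":0.5,"gripper":0.2},{"wx":0,"wy":0,"wz":0,"tx":0.3,"ty":0,"tz":0.25,"gripper":0.2},{"wx":0,"wy":0,"wz":0,"tx":0,"ty":0,"tz":0,"gripper":0.2}]' 40
python3 - <<'E'
from plan import *
st()
c=go((.479,-.233,.0535),30,40,-1)
snap('side','side1');snap('wrist','w4')
E
python3 - <<'E'
import cv2
a=cv2.imread('pics/side1.png')[180:480,230:400];cv2.imwrite('pics/s1z.png',cv2.resize(a,(340,600),interpolation=2))
E
```

```text
t: 11.75
tool_pos: [0.4742, -0.2345, 0.0793]
eef_rot: [0.878, 0.223, -0.412, 0.102]
force: [-0.6, 0.2, -0.2]
gripper_width: 0.0369
t 11.75 tcp [ 0.4742 -0.2345  0.0793] x [ 0.561  0.306 -0.769] y [ 0.475 -0.88  -0.004]
j [-1.046  0.563  2.08   1.065  0.819 -0.852] F [-0.6  0.2 -0.2] w 0.0369
dist 0.0237 rot [-1.4   0.24 -0.89] n 2 need 1.22
{"wx":-0.14,"wy":0.02,"wz":-0.09,"tx":0.50,"ty":0.03,"tz":0.32},
{"wx":-0.14,"wy":0.02,"wz":-0.09,"tx":0.50,"ty":0.03,"tz":0.32}
```

View pics/s1z.png

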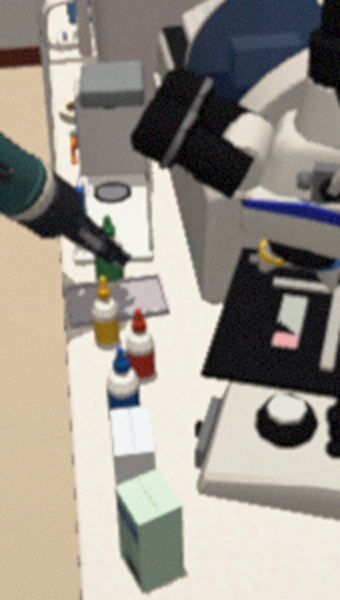

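View pics/w4.png

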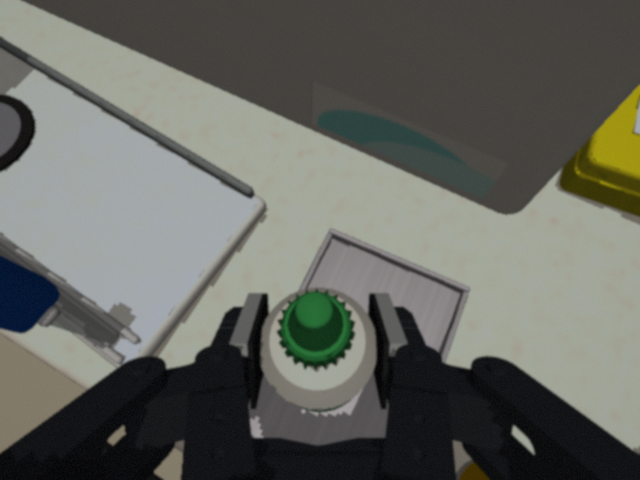

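```bash
python3 -m inch '[{"wx":-0.15,"wy":0,"wz":-0.1,"tx":0.5,"ty":0.05,"tz":0.3,"gripper":0.2},{"wx":-0.15,"wy":0,"wz":-0.1,"tx":0.5,"ty":0.05,"tz":0.35,"gripper":0.2},{"wx":0,"wy":0,"wz":0,"tx":0,"ty":0,"tz":0,"gripper":0.2}]' 40
python3 - <<'E'
from plan import *
st()
c=go((.479,-.233,.0535),30,40,-1)
E
```

```text
t: 12.22
tool_pos: [0.4787, -0.2361, 0.0555]
eef_rot: [0.874, 0.236, -0.409, 0.113]
force: [-0.4, 0.9, -0.7]
gripper_width: 0.0368
t 12.22 tcp [ 0.4787 -0.2361  0.0555] x [ 0.554  0.32  -0.769] y [ 0.504 -0.863  0.004]
j [-1.04   0.62   2.067  1.09   0.806 -0.923] F [-0.4  0.9 -0.7] w 0.0368
dist 0.0026 rot [0.38 0.24 0.02] n 1 need 0.13
{"wx":0.08,"wy":0.05,"wz":0.00,"tx":-0.02,"ty":-0.13,"tz":-0.00}
```

```bash
python3 -m inch '[{"wx":0,"wy":0,"wz":0,"tx":0.05,"ty":0,"tz":0.05,"gripper":0.3},{"wx":0,"wy":0,"wz":0,"tx":0,"ty":0,"tz":0,"gripper":0.6},{"wx":0,"wy":0,"wz":0,"tx":0,"ty":0,"tz":0,"gripper":0.75},{"wx":0,"wy":0,"wz":0,"tx":0,"ty":0,"tz":0,"gripper":0.75},{"wx":0,"wy":0,"wz":0,"tx":-0.5,"ty":0,"tz":0,"gripper":0.75},{"wx":0,"wy":0,"wz":0,"tx":-0.9,"ty":0,"tz":0,"gripper":0.75},{"wx":0,"wy":0,"wz":0,"tx":-0.9,"ty":0,"tz":0,"gripper":0.75},{"wx":0,"wy":0,"wz":0,"tx":-0.9,"ty":0,"tz":0,"gripper":0.75},{"wx":0,"wy":0,"wz":0,"tx":-0.9,"ty":0,"tz":0,"gripper":0.75}]' 40
python3 - <<'E'
from plan import *
from fit import wr
st(); wr('green_bottle',.0195,.003,'w5')
E
```

```text
t: 13.35
tool_pos: [0.4308, -0.2625, 0.1203]
eef_rot: [0.874, 0.237, -0.409, 0.112]
force: [0.0, -0.4, -0.5]
gripper_width: 0.064
t 13.35 tcp [ 0.4308 -0.2625  0.1203] x [ 0.553  0.322 -0.769] y [ 0.505 -0.863  0.002]
j [-1.164  0.478  2.051  0.899  0.946 -0.794] F [ 0.  -0.4 -0.5] w 0.064
0.86 [264. 321.] 5665 2312
axis [ 0.4784 -0.2383] rms 0.0014 captop [ 0.4757 -0.2393  0.1015] 658 z [0.014 0.103]
```

View pics/w5.png

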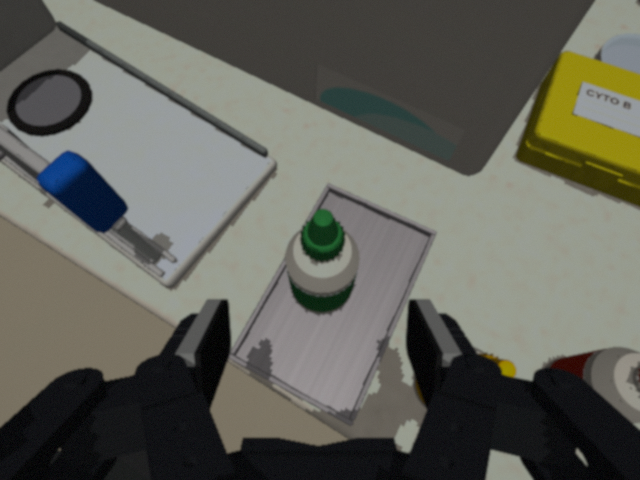

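Run:
```python
from plan import *
c=go((.41,-.28,.20),30,40,-1)
c=go((.385,-.505,.17),30,40,-1,cur=c)
```

```text
dist 0.0864 rot [ 0.4   0.24 -0.03] n 5 need 4.43
{"wx":0.02,"wy":0.01,"wz":-0.00,"tx":-0.81,"ty":0.04,"tz":-0.30},
{"wx":0.02,"wy":0.01,"wz":-0.00,"tx":-0.81,"ty":0.04,"tz":-0.30},
{"wx":0.02,"wy":0.01,"wz":-0.00,"tx":-0.81,"ty":0.04,"tz":-0.30},
{"wx":0.02,"wy":0.01,"wz":-0.00,"tx":-0.81,"ty":0.04,"tz":-0.31},
{"wx":0.02,"wy":0.01,"wz":-0.00,"tx":-0.81,"ty":0.04,"tz":-0.31}
dist 0.2284 rot [0. 0. 0.] n 12 need 11.71
{"wx":0.00,"wy":0.00,"wz":0.00,"tx":-0.26,"ty":0.76,"tz":0.51},
{"wx":0.00,"wy":0.00,"wz":0.00,"tx":-0.26,"ty":0.76,"tz":0.51},
{"wx":0.00,"wy":0.00,"wz":0.00,"tx":-0.26,"ty":0.76,"tz":0.51},
{"wx":0.00,"wy":0.00,"wz":0.00,"tx":-0.26,"ty":0.76,"tz":0.51},
{"wx":0.00,"wy":0.00,"wz":0.00,"tx":-0.26,"ty":0.76,"tz":0.51},
{"wx":0.00,"wy":0.00,"wz":0.00,"tx":-0.26,"ty":0.76,"tz":0.51},
{"wx":0.00,"wy":0.00,"wz":0.00,"tx":-0.26,"ty":0.76,"tz":0.51},
{"wx":0.00,"wy":0.00,"wz":0.00,"tx":-0.26,"ty":0.76,"tz":0.51},
{"wx":0.00,"wy":0.00,"wz":0.00,"tx":-0.26,"ty":0.76,"tz":0.51},
{"wx":0.00,"wy":0.00,"wz":0.00,"tx":-0.26,"ty":0.76,"tz":0.51},
{"wx":0.00,"wy":0.00,"wz":0.00,"tx":-0.26,"ty":0.76,"tz":0.51},
{"wx":0.00,"wy":0.00,"wz":0.00,"tx":-0.26,"ty":0.76,"tz":0.51}
```

```bash
python3 -m inch '[{"wx":0,"wy":0,"wz":0,"tx":-0.8,"ty":0.05,"tz":-0.3,"gripper":0.75},{"wx":0,"wy":0,"wz":0,"tx":-0.8,"ty":0.05,"tz":-0.3,"gripper":0.75},{"wx":0,"wy":0,"wz":0,"tx":-0.8,"ty":0.05,"tz":-0.3,"gripper":0.75},{"wx":0,"wy":0,"wz":0,"tx":-0.8,"ty":0.05,"tz":-0.3,"gripper":0.75},{"wx":0,"wy":0,"wz":0,"tx":-0.8,"ty":0.2,"tz":-0.1,"gripper":0.75},{"wx":0,"wy":0,"wz":0,"tx":-0.25,"ty":0.75,"tz":0.5,"gripper":0.7},{"wx":0,"wy":0,"wz":0,"tx":-0.25,"ty":0.75,"tz":0.5,"gripper":0.7},{"wx":0,"wy":0,"wz":0,"tx":-0.25,"ty":0.75,"tz":0.5,"gripper":0.7},{"wx":0,"wy":0,"wz":0,"tx":-0.25,"ty":0.75,"tz":0.5,"gripper":0.7},{"wx":0,"wy":0,"wz":0,"tx":-0.25,"ty":0.75,"tz":0.5,"gripper":0.7},{"wx":0,"wy":0,"wz":0,"tx":-0.25,"ty":0.75,"tz":0.5,"gripper":0.7}]'
python3 - <<'E'
from plan import *
st()
c=go((.385,-.505,.17),30,40,-1)
E
```

```text
t: 14.82
tool_pos: [0.3949, -0.4035, 0.1872]
eef_rot: [0.874, 0.237, -0.41, 0.112]
force: [-1.1, -0.6, 0.9]
gripper_width: 0.0595
t 14.82 tcp [ 0.3949 -0.4035  0.1872] x [ 0.552  0.322 -0.769] y [ 0.505 -0.863  0.002]
j [-1.324  0.469  1.762  0.709  1.232 -0.638] F [-1.1 -0.6  0.9] w 0.0595
dist 0.1041 rot [0.34 0.3  0.15] n 6 need 5.34
{"wx":0.01,"wy":0.01,"wz":0.01,"tx":-0.23,"ty":0.69,"tz":0.48},
{"wx":0.01,"wy":0.01,"wz":0.01,"tx":-0.23,"ty":0.69,"tz":0.48},
{"wx":0.01,"wy":0.01,"wz":0.01,"tx":-0.23,"ty":0.69,"tz":0.47},
{"wx":0.01,"wy":0.01,"wz":0.01,"tx":-0.23,"ty":0.69,"tz":0.47},
{"wx":0.01,"wy":0.01,"wz":0.01,"tx":-0.23,"ty":0.69,"tz":0.47},
{"wx":0.01,"wy":0.01,"wz":0.01,"tx":-0.23,"ty":0.69,"tz":0.47}
```

```bash
python3 -m inch '[{"wx":0,"wy":0,"wz":0,"tx":-0.25,"ty":0.7,"tz":0.45,"gripper":0.7},{"wx":0,"wy":0,"wz":0,"tx":-0.25,"ty":0.7,"tz":0.45,"gripper":0.7},{"wx":0,"wy":0,"wz":0,"tx":-0.25,"ty":0.7,"tz":0.45,"gripper":0.7},{"wx":0,"wy":0,"wz":0,"tx":-0.25,"ty":0.7,"tz":0.45,"gripper":0.7},{"wx":0,"wy":0,"wz":0,"tx":-0.2,"ty":0.7,"tz":0.5,"gripper":0.7},{"wx":0,"wy":0,"wz":0,"tx":-0.1,"ty":0.4,"tz":0.3,"gripper":0.7},{"wx":0,"wy":0,"wz":0,"tx":0,"ty":0,"tz":0,"gripper":0.7}]'
python3 - <<'E'
from plan import *
from fit import wr
st(); wr('blue_bottle',.0185,0,'w6')
E
```

```text
t: 15.7
tool_pos: [0.3846, -0.5076, 0.1727]
eef_rot: [0.874, 0.236, -0.41, 0.112]
force: [-0.2, 0.3, -0.3]
gripper_width: 0.0597
t 15.7 tcp [ 0.3846 -0.5076  0.1727] x [ 0.552  0.321 -0.769] y [ 0.505 -0.863  0.002]
j [-1.378  0.595  1.551  0.671  1.326 -0.618] F [-0.2  0.3 -0.3] w 0.0597
0.78 [225. 317.] 3366 1625
axis [ 0.4715 -0.4559] rms 0.0014 captop [ 0.4681 -0.457   0.097 ] 294 z [0.008 0.099]
```

View pics/w6.png

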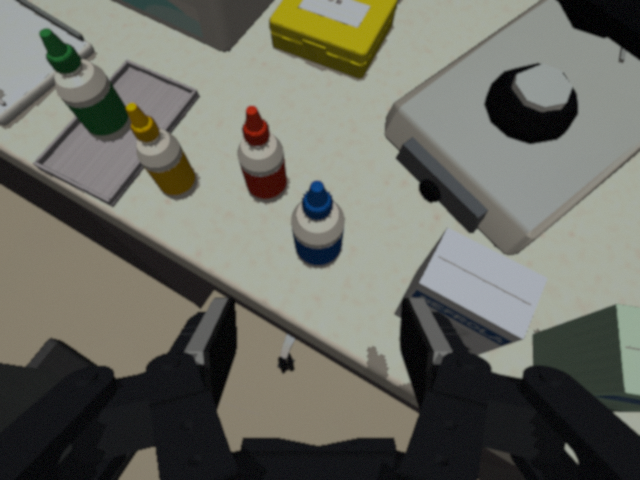

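Run:
```python
from plan import *
c=go((.4715,-.4559,.050),30,40,-1)
```

```text
dist 0.1558 rot [0.32 0.28 0.18] n 8 need 7.99
{"wx":0.01,"wy":0.01,"wz":0.00,"tx":0.97,"ty":0.00,"tz":0.01},
{"wx":0.01,"wy":0.01,"wz":0.00,"tx":0.97,"ty":-0.00,"tz":0.01},
{"wx":0.01,"wy":0.01,"wz":0.00,"tx":0.97,"ty":-0.00,"tz":0.01},
{"wx":0.01,"wy":0.01,"wz":0.00,"tx":0.97,"ty":-0.00,"tz":0.01},
{"wx":0.01,"wy":0.01,"wz":0.00,"tx":0.97,"ty":-0.00,"tz":0.01},
{"wx":0.01,"wy":0.01,"wz":0.00,"tx":0.97,"ty":-0.00,"tz":0.01},
{"wx":0.01,"wy":0.01,"wz":0.00,"tx":0.97,"ty":-0.00,"tz":0.01},
{"wx":0.01,"wy":0.01,"wz":0.00,"tx":0.97,"ty":-0.00,"tz":0.01}
```

```bash
python3 -m inch '[{"wx":0,"wy":0,"wz":0,"tx":0.95,"ty":0,"tz":0,"gripper":0.7},{"wx":0,"wy":0,"wz":0,"tx":0.95,"ty":0,"tz":0,"gripper":0.7},{"wx":0,"wy":0,"wz":0,"tx":0.95,"ty":0,"tz":0,"gripper":0.7},{"wx":0,"wy":0,"wz":0,"tx":0.95,"ty":0,"tz":0,"gripper":0.7},{"wx":0,"wy":0,"wz":0,"tx":0.95,"ty":0,"tz":0,"gripper":0.7},{"wx":0,"wy":0,"wz":0,"tx":0.95,"ty":0,"tz":0,"gripper":0.7},{"wx":0,"wy":0,"wz":0,"tx":0.7,"ty":0,"tz":0,"gripper":0.7},{"wx":0,"wy":0,"wz":0,"tx":0.3,"ty":0,"tz":0,"gripper":0.7},{"wx":0,"wy":0,"wz":0,"tx":0,"ty":0,"tz":0,"gripper":0.7}]'
python3 - <<'E'
from plan import *
st();c=go((.4715,-.4559,.050),30,40,-1)
E
```

```text
t: 16.92
tool_pos: [0.4645, -0.4564, 0.0616]
eef_rot: [0.873, 0.239, -0.41, 0.111]
force: [-1.4, 0.1, -0.3]
gripper_width: 0.0599
t 16.93 tcp [ 0.4645 -0.4564  0.0616] x [ 0.55   0.326 -0.769] y [ 0.508 -0.862 -0.003]
j [-1.236  0.732  1.643  0.786  1.087 -0.691] F [-1.4  0.1 -0.3] w 0.0599
dist 0.0107 rot [0.3  0.25 0.44] n 1 need 0.55
{"wx":0.06,"wy":0.05,"wz":0.09,"tx":0.50,"ty":0.16,"tz":0.13}
```

```bash
python3 -m inch '[{"wx":0.05,"wy":0.05,"wz":0.1,"tx":0.5,"ty":0.15,"tz":0.15,"gripper":0.7},{"wx":0,"wy":0,"wz":0,"tx":0,"ty":0,"tz":0,"gripper":0.45},{"wx":0,"wy":0,"wz":0,"tx":0,"ty":0,"tz":0,"gripper":0.2},{"wx":0,"wy":0,"wz":0,"tx":0,"ty":0,"tz":0,"gripper":0.2},{"wx":0,"wy":0,"wz":0,"tx":0,"ty":0,"tz":0,"gripper":0.2}]' 40
python3 - <<'E'
from plan import *
from fit import wr
st(); wr('blue_bottle',.0185,0,'w7')
c=go((.4715,-.4559,.16),30,40,-1)
E
```

```text
t: 17.55
tool_pos: [0.4694, -0.4588, 0.0527]
eef_rot: [0.876, 0.233, -0.408, 0.111]
force: [-0.1, 0.6, 0.1]
gripper_width: 0.0353
t 17.55 tcp [ 0.4694 -0.4588  0.0527] x [ 0.559  0.317 -0.766] y [ 0.498 -0.867  0.004]
j [-1.233  0.746  1.645  0.807  1.067 -0.705] F [-0.1  0.6  0.1] w 0.0353
0.94 [341. 315.] 10074 2989
axis [ 0.472  -0.4569] rms 0.002 captop [ 0.4692 -0.4582  0.0983] 1699 z [0.048 0.1  ]
dist 0.1096 rot [ 0.07 -0.   -0.27] n 6 need 5.62
{"wx":0.00,"wy":-0.00,"wz":-0.01,"tx":-0.69,"ty":-0.01,"tz":-0.60},
{"wx":0.00,"wy":-0.00,"wz":-0.01,"tx":-0.69,"ty":-0.01,"tz":-0.60},
{"wx":0.00,"wy":-0.00,"wz":-0.01,"tx":-0.69,"ty":-0.01,"tz":-0.60},
{"wx":0.00,"wy":-0.00,"wz":-0.01,"tx":-0.69,"ty":-0.01,"tz":-0.60},
{"wx":0.00,"wy":-0.00,"wz":-0.01,"tx":-0.69,"ty":-0.01,"tz":-0.60},
{"wx":0.00,"wy":-0.00,"wz":-0.01,"tx":-0.69,"ty":-0.01,"tz":-0.60}
```

View pics/w7.png

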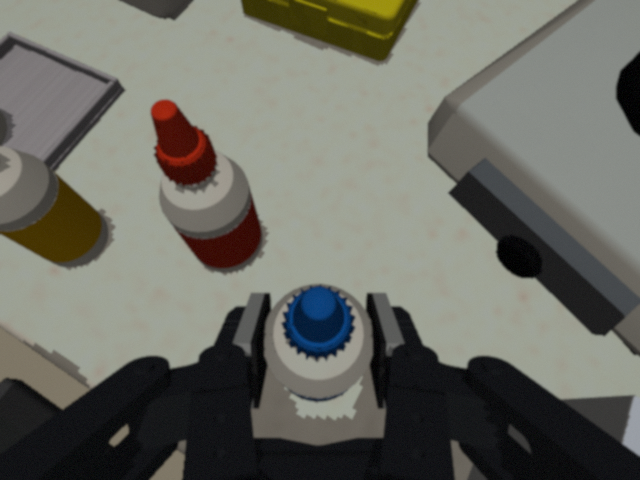

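```bash
python3 -m inch '[{"wx":0,"wy":0,"wz":0,"tx":-0.4,"ty":0,"tz":-0.35,"gripper":0.2},{"wx":0,"wy":0,"wz":0,"tx":-0.7,"ty":0,"tz":-0.6,"gripper":0.2},{"wx":0,"wy":0,"wz":0,"tx":-0.7,"ty":0,"tz":-0.6,"gripper":0.2},{"wx":0,"wy":0,"wz":0,"tx":-0.7,"ty":0,"tz":-0.6,"gripper":0.2},{"wx":0,"wy":0,"wz":0,"tx":-0.7,"ty":0,"tz":-0.6,"gripper":0.2},{"wx":0,"wy":0,"wz":0,"tx":-0.7,"ty":0,"tz":-0.6,"gripper":0.2},{"wx":0,"wy":0,"wz":0,"tx":-0.7,"ty":-0.2,"tz":-0.5,"gripper":0.2},{"wx":0,"wy":0,"wz":0,"tx":-0.5,"ty":-0.5,"tz":-0.5,"gripper":0.2}]' 40
python3 - <<'E'
from plan import *
st()
c=go((.47,-.16,.21),85,40,-1)
E
```

```text
t: 18.65
tool_pos: [0.463, -0.4454, 0.1972]
eef_rot: [0.876, 0.232, -0.408, 0.112]
force: [-0.3, -0.1, -1.4]
gripper_width: 0.0351
t 18.65 tcp [ 0.463  -0.4454  0.1972] x [ 0.56   0.316 -0.766] y [ 0.498 -0.867  0.006]
j [-1.235  0.529  1.611  0.73   1.248 -0.518] F [-0.3 -0.1 -1.4] w 0.0351
dist 0.284 rot [-42.01   0.2  -35.68] n 15 need 14.56
{"wx":-0.56,"wy":0.00,"wz":-0.48,"tx":0.27,"ty":-0.81,"tz":-0.41},
{"wx":-0.56,"wy":0.00,"wz":-0.48,"tx":0.31,"ty":-0.77,"tz":-0.45},
{"wx":-0.56,"wy":0.00,"wz":-0.48,"tx":0.34,"ty":-0.74,"tz":-0.49},
{"wx":-0.56,"wy":0.00,"wz":-0.48,"tx":0.37,"ty":-0.70,"tz":-0.52},
{"wx":-0.56,"wy":0.00,"wz":-0.48,"tx":0.40,"ty":-0.66,"tz":-0.56},
{"wx":-0.56,"wy":0.00,"wz":-0.48,"tx":0.42,"ty":-0.61,"tz":-0.59},
{"wx":-0.56,"wy":0.00,"wz":-0.48,"tx":0.45,"ty":-0.56,"tz":-0.61},
{"wx":-0.56,"wy":0.00,"wz":-0.48,"tx":0.47,"ty":-0.51,"tz":-0.64},
{"wx":-0.56,"wy":0.00,"wz":-0.48,"tx":0.49,"ty":-0.46,"tz":-0.66},
{"wx":-0.56,"wy":0.00,"wz":-0.48,"tx":0.51,"ty":-0.41,"tz":-0.69},
{"wx":-0.56,"wy":0.00,"wz":-0.48,"tx":0.52,"ty":-0.35,"tz":-0.70},
{"wx":-0.56,"wy":0.00,"wz":-0.48,"tx":0.54,"ty":-0.30,"tz":-0.72},
{"wx":-0.56,"wy":0.00,"wz":-0.48,"tx":0.55,"ty":-0.24,"tz":-0.73},
{"wx":-0.56,"wy":0.00,"wz":-0.48,"tx":0.56,"ty":-0.18,"tz":-0.74},
{"wx":-0.56,"wy":0.00,"wz":-0.48,"tx":0.56,"ty":-0.12,"tz":-0.75}
```

```bash
python3 -m inch '[{"wx":0,"wy":0,"wz":0,"tx":0.25,"ty":-0.8,"tz":-0.45,"gripper":0.2},{"wx":0,"wy":0,"wz":0,"tx":0.25,"ty":-0.8,"tz":-0.45,"gripper":0.2},{"wx":0,"wy":0,"wz":0,"tx":0.25,"ty":-0.8,"tz":-0.45,"gripper":0.2},{"wx":0,"wy":0,"wz":0,"tx":0.25,"ty":-0.8,"tz":-0.45,"gripper":0.2},{"wx":0,"wy":0,"wz":0,"tx":0.25,"ty":-0.8,"tz":-0.45,"gripper":0.2},{"wx":0,"wy":0,"wz":0,"tx":0.25,"ty":-0.8,"tz":-0.45,"gripper":0.2},{"wx":-0.4,"wy":0,"wz":-0.3,"tx":0.3,"ty":-0.8,"tz":-0.45,"gripper":0.2},{"wx":-0.6,"wy":0,"wz":-0.5,"tx":0.3,"ty":-0.75,"tz":-0.45,"gripper":0.2},{"wx":-0.7,"wy":0,"wz":-0.6,"tx":0.35,"ty":-0.7,"tz":-0.5,"gripper":0.2},{"wx":-0.7,"wy":0,"wz":-0.6,"tx":0.4,"ty":-0.65,"tz":-0.5,"gripper":0.2}]' 40
python3 - <<'E'
from plan import *
st()
c=go((.475,-.16,.20),85,40,-1)
E
```

```text
t: 19.9
tool_pos: [0.4704, -0.2387, 0.2109]
eef_rot: [0.832, 0.359, -0.388, 0.167]
force: [-0.3, 0.0, -0.7]
gripper_width: 0.0349
t 19.9 tcp [ 0.4704 -0.2387  0.2109] x [ 0.441  0.468 -0.766] y [ 0.727 -0.687 -0.001]
j [-1.041  0.388  1.837  0.71   1.243 -0.634] F [-0.3  0.  -0.7] w 0.0349
dist 0.0773 rot [-29.42  -0.05 -24.63] n 8 need 7.83
{"wx":-0.74,"wy":-0.00,"wz":-0.62,"tx":0.28,"ty":-0.31,"tz":-0.25},
{"wx":-0.74,"wy":-0.00,"wz":-0.62,"tx":0.29,"ty":-0.28,"tz":-0.27},
{"wx":-0.74,"wy":-0.00,"wz":-0.62,"tx":0.31,"ty":-0.24,"tz":-0.28},
{"wx":-0.74,"wy":-0.00,"wz":-0.62,"tx":0.32,"ty":-0.21,"tz":-0.30},
{"wx":-0.74,"wy":-0.00,"wz":-0.62,"tx":0.33,"ty":-0.17,"tz":-0.31},
{"wx":-0.74,"wy":-0.00,"wz":-0.62,"tx":0.34,"ty":-0.13,"tz":-0.32},
{"wx":-0.74,"wy":-0.00,"wz":-0.62,"tx":0.34,"ty":-0.09,"tz":-0.33},
{"wx":-0.74,"wy":-0.00,"wz":-0.62,"tx":0.35,"ty":-0.05,"tz":-0.33}
```

```bash
python3 -m inch '[{"wx":-0.75,"wy":0,"wz":-0.6,"tx":0.3,"ty":-0.3,"tz":-0.25,"gripper":0.2},{"wx":-0.75,"wy":0,"wz":-0.6,"tx":0.3,"ty":-0.3,"tz":-0.25,"gripper":0.2},{"wx":-0.75,"wy":0,"wz":-0.6,"tx":0.3,"ty":-0.25,"tz":-0.3,"gripper":0.2},{"wx":-0.75,"wy":0,"wz":-0.6,"tx":0.3,"ty":-0.2,"tz":-0.3,"gripper":0.2},{"wx":-0.75,"wy":0,"wz":-0.65,"tx":0.35,"ty":-0.2,"tz":-0.3,"gripper":0.2},{"wx":-0.75,"wy":0,"wz":-0.65,"tx":0.35,"ty":-0.15,"tz":-0.3,"gripper":0.2},{"wx":-0.75,"wy":0,"wz":-0.65,"tx":0.35,"ty":-0.1,"tz":-0.35,"gripper":0.2},{"wx":-0.75,"wy":0,"wz":-0.65,"tx":0.35,"ty":-0.05,"tz":-0.35,"gripper":0.2},{"wx":0,"wy":0,"wz":0,"tx":0,"ty":0,"tz":0,"gripper":0.2}]' 40
python3 - <<'E'
from plan import *
st()
p,d,c=snap('wrist','w8')
c=go((.4855,-.10,.12),85,40,-1)
c=go((.494,-.001,.078),85,40,-1,cur=c)
E
```

```text
t: 21.02
tool_pos: [0.4738, -0.1543, 0.2009]
eef_rot: [0.648, 0.633, -0.302, 0.296]
force: [-0.1, 0.3, -0.4]
gripper_width: 0.0353
t 21.02 tcp [ 0.4738 -0.1543  0.2009] x [ 0.015  0.641 -0.767] y [ 1.    -0.023  0.001]
j [-0.795  0.507  1.642  0.478  1.526 -0.927] F [-0.1  0.3 -0.4] w 0.0353
dist 0.0954 rot [2.8  0.11 2.27] n 5 need 4.89
{"wx":0.11,"wy":0.00,"wz":0.09,"tx":0.94,"ty":0.10,"tz":0.10},
{"wx":0.11,"wy":0.00,"wz":0.09,"tx":0.94,"ty":0.10,"tz":0.10},
{"wx":0.11,"wy":0.00,"wz":0.09,"tx":0.94,"ty":0.09,"tz":0.10},
{"wx":0.11,"wy":0.00,"wz":0.09,"tx":0.95,"ty":0.08,"tz":0.10},
{"wx":0.11,"wy":0.00,"wz":0.09,"tx":0.95,"ty":0.08,"tz":0.10}
dist 0.1079 rot [0. 0. 0.] n 6 need 5.53
{"wx":0.00,"wy":0.00,"wz":0.00,"tx":0.80,"ty":-0.00,"tz":-0.41},
{"wx":0.00,"wy":0.00,"wz":0.00,"tx":0.80,"ty":-0.00,"tz":-0.41},
{"wx":0.00,"wy":0.00,"wz":0.00,"tx":0.80,"ty":-0.00,"tz":-0.41},
{"wx":0.00,"wy":0.00,"wz":0.00,"tx":0.80,"ty":-0.00,"tz":-0.41},
{"wx":0.00,"wy":0.00,"wz":0.00,"tx":0.80,"ty":-0.00,"tz":-0.41},
{"wx":0.00,"wy":0.00,"wz":0.00,"tx":0.80,"ty":-0.00,"tz":-0.41}
```

View pics/w8.png

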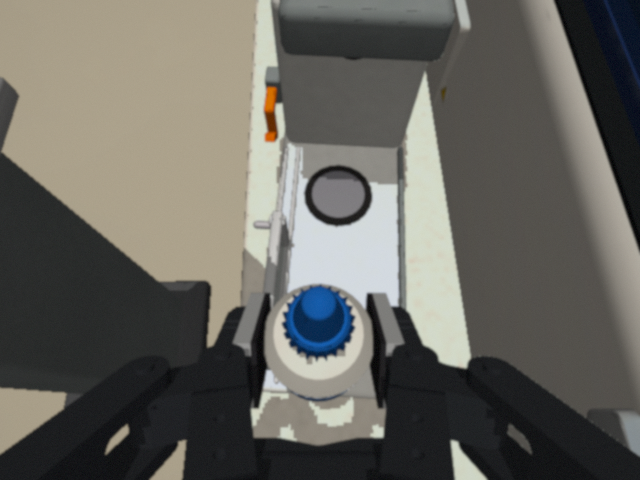

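```bash
python3 -m inch '[{"wx":0.1,"wy":0,"wz":0.1,"tx":0.9,"ty":0.1,"tz":0.1,"gripper":0.2},{"wx":0.1,"wy":0,"wz":0.1,"tx":0.95,"ty":0.1,"tz":0.1,"gripper":0.2},{"wx":0.1,"wy":0,"wz":0.1,"tx":0.95,"ty":0.1,"tz":0.1,"gripper":0.2},{"wx":0.1,"wy":0,"wz":0.1,"tx":0.95,"ty":0.1,"tz":0.1,"gripper":0.2},{"wx":0.1,"wy":0,"wz":0.1,"tx":0.9,"ty":0.1,"tz":0,"gripper":0.2},{"wx":0.05,"wy":0,"wz":0,"tx":0.8,"ty":0,"tz":-0.4,"gripper":0.2},{"wx":0,"wy":0,"wz":0,"tx":0.8,"ty":0,"tz":-0.4,"gripper":0.2},{"wx":0,"wy":0,"wz":0,"tx":0.8,"ty":0,"tz":-0.4,"gripper":0.2}]' 40
python3 - <<'E'
from plan import *
st()
p,d,c=snap('wrist','w9')
c=go((.494,-.001,.078),85,40,-1)
E
```

```text
t: 22.08
tool_pos: [0.4922, -0.053, 0.1011]
eef_rot: [0.672, 0.606, -0.313, 0.288]
force: [-0.7, -0.0, -1.3]
gripper_width: 0.0354
t 22.07 tcp [ 0.4922 -0.053   0.1011] x [ 0.069  0.634 -0.77 ] y [ 0.995 -0.1    0.007]
j [-0.659  0.593  1.839  0.624  1.195 -0.943] F [-0.7 -0.  -1.3] w 0.0354
dist 0.0519 rot [-0.33  0.23 -0.62] n 3 need 2.66
{"wx":-0.02,"wy":0.02,"wz":-0.04,"tx":0.77,"ty":-0.04,"tz":-0.39},
{"wx":-0.02,"wy":0.02,"wz":-0.04,"tx":0.77,"ty":-0.03,"tz":-0.39},
{"wx":-0.02,"wy":0.02,"wz":-0.04,"tx":0.77,"ty":-0.03,"tz":-0.39}
```

View pics/w9.png

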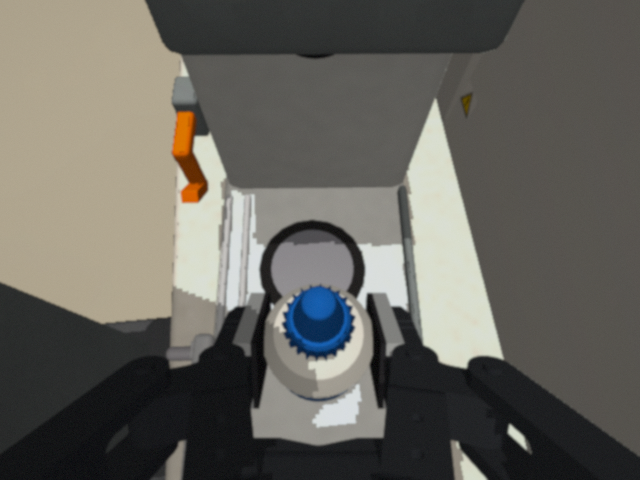

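```bash
cat > padfit.py <<'E'
from h import *
import sys
def pad(tag,box):
    z=np.load(f'pics/{tag}.npz'); p=z['p']; g=p.max(2).astype(int); m=np.zeros((480,640),bool); m[box[0]:box[1],box[2]:box[3]]=True; m&=g<75
    n,l,s,ce=cv2.connectedComponentsWithStats(m.astype(np.uint8)); i=1+np.argmax(s[1:,4]); print(s[i])
    cn,_=cv2.findContours((l==i).astype(np.uint8),cv2.RETR_EXTERNAL,cv2.CHAIN_APPROX_NONE)
    P=cn[0][:,0,:].astype(float); P=P[P[:,1]<box[1]-3]
    K=z['mtx']; rr=R.from_quat(z['rot']).as_matrix() if z['rot'].shape==(4,) else z['rot']
    d=np.stack([(P[:,0]-K[0,2])/K[0,0],-(P[:,1]-K[1,2])/K[1,1],-np.ones(len(P))],1)@rr.T
    t=(.017-z['eye'][2])/d[:,2]; X=z['eye'][:2]+d[:,:2]*t[:,None]
    from scipy.optimize import least_squares
    s=least_squares(lambda q:np.hypot(*(X-q).T)-.0295,[.494,0],loss='soft_l1',f_scale=.001); print('pad',s.x.round(4),np.std(np.hypot(*(X-s.x).T)))
pad('w8',(160,228,300,375)); pad('w9',(215,262,255,370))
E
python3 padfit.py
```

```text
[ 306  166   65   59 1141]
pad [4.937e-01 4.000e-04] 0.00040133651944385904
[ 262  220  101   42 1268]
pad [0.492  0.0005] 0.0028575149613907238
```

```bash
python3 -m inch '[{"wx":0,"wy":0,"wz":0,"tx":0.75,"ty":0,"tz":-0.4,"gripper":0.2},{"wx":0,"wy":0,"wz":-0.05,"tx":0.75,"ty":0,"tz":-0.4,"gripper":0.2},{"wx":0,"wy":0,"wz":-0.05,"tx":0.8,"ty":0,"tz":-0.4,"gripper":0.2},{"wx":0,"wy":0,"wz":0,"tx":0,"ty":0,"tz":0,"gripper":0.2}]' 40
python3 - <<'E'
from plan import *
st()
c=go((.494,-.0005,.0685),85,40,-1)
E
```

```text
t: 22.62
tool_pos: [0.4963, 0.0012, 0.0794]
eef_rot: [0.668, 0.611, -0.314, 0.285]
force: [-0.6, -1.1, -0.3]
gripper_width: 0.0352
t 22.62 tcp [0.4963 0.0012 0.0794] x [ 0.056  0.637 -0.769] y [ 0.996 -0.091 -0.002]
j [-0.568  0.618  1.888  0.686  1.111 -0.939] F [-0.6 -1.1 -0.3] w 0.0352
dist 0.0096 rot [-0.26  0.24 -0.04] n 1 need 0.49
{"wx":-0.05,"wy":0.05,"wz":-0.01,"tx":0.21,"ty":-0.10,"tz":0.42}
```

```bash
python3 -m inch '[{"wx":-0.05,"wy":0.05,"wz":0,"tx":0.2,"ty":-0.1,"tz":0.4,"gripper":0.2},{"wx":0,"wy":0,"wz":0,"tx":0,"ty":0,"tz":0,"gripper":0.2}]' 40
python3 - <<'E'
from plan import *
st()
c=go((.494,-.0005,.068),85,40,-1)
E
```

```text
t: 22.88
tool_pos: [0.4942, -0.0029, 0.0706]
eef_rot: [0.668, 0.612, -0.311, 0.286]
force: [-0.0, 0.3, 0.2]
gripper_width: 0.0351
t 22.88 tcp [ 0.4942 -0.0029  0.0706] x [ 0.057  0.64  -0.766] y [ 0.996 -0.087  0.001]
j [-0.579  0.636  1.891  0.689  1.102 -0.966] F [-0.   0.3  0.2] w 0.0351
dist 0.0007 rot [ 0.05  0.03 -0.07] n 1 need 0.04
{"wx":0.01,"wy":0.01,"wz":-0.01,"tx":0.03,"ty":-0.02,"tz":-0.01}
```

Good; release and back out along the tool axis.

```bash
python3 -m inch '[{"wx":0,"wy":0,"wz":0,"tx":0.02,"ty":0,"tz":0.02,"gripper":0.3},{"wx":0,"wy":0,"wz":0,"tx":0,"ty":0,"tz":0,"gripper":0.5},{"wx":0,"wy":0,"wz":0,"tx":0,"ty":0,"tz":0,"gripper":0.7},{"wx":0,"wy":0,"wz":0,"tx":0,"ty":0,"tz":0,"gripper":0.7},{"wx":0,"wy":0,"wz":0,"tx":-0.5,"ty":0,"tz":0,"gripper":0.7},{"wx":0,"wy":0,"wz":0,"tx":-0.9,"ty":0,"tz":0,"gripper":0.7},{"wx":0,"wy":0,"wz":0,"tx":-0.9,"ty":0,"tz":0,"gripper":0.7},{"wx":0,"wy":0,"wz":0,"tx":-0.9,"ty":0,"tz":0,"gripper":0.7},{"wx":0,"wy":0,"wz":0,"tx":-0.9,"ty":0,"tz":0,"gripper":0.7},{"wx":0,"wy":0,"wz":0,"tx":-0.9,"ty":0,"tz":0,"gripper":0.7}]' 40
python3 - <<'E'
from plan import *
from fit import wr
st(); wr('blue_bottle',.0185,.017,'w10')
r=robot.silhouettes('guard_grip','wrist'); W=None
z=np.load('pics/w10.npz'); W=cloud(z['d'],dict(mtx=z['mtx'],eye=z['eye'],rotation=z['rot']))
for o in r[:2]: P=W[o['mask']]; P=P[~np.isnan(P[:,0])]; print(o['score'],o['location'],np.percentile(P,[5,50,95],axis=0).round(3).tolist())
E
```

```text
t: 24.12
tool_pos: [0.4883, -0.0733, 0.1531]
eef_rot: [0.669, 0.611, -0.312, 0.287]
force: [0.0, 1.8, -0.2]
gripper_width: 0.0595
t 24.12 tcp [ 0.4883 -0.0733  0.1531] x [ 0.06   0.638 -0.768] y [ 0.996 -0.089  0.003]
j [-0.691  0.52   1.788  0.579  1.319 -0.891] F [ 0.   1.8 -0.2] w 0.0595
0.97 [246. 314.] 4616 1996
axis [ 0.4946 -0.0027] rms 0.0019 captop [ 0.4933 -0.0057  0.1147] 491 z [0.022 0.117]
0.82 [389.3, 241.0] [[0.442, -0.103, 0.021], [0.447, -0.08, 0.058], [0.453, -0.047, 0.072]]
```

View pics/w10.png

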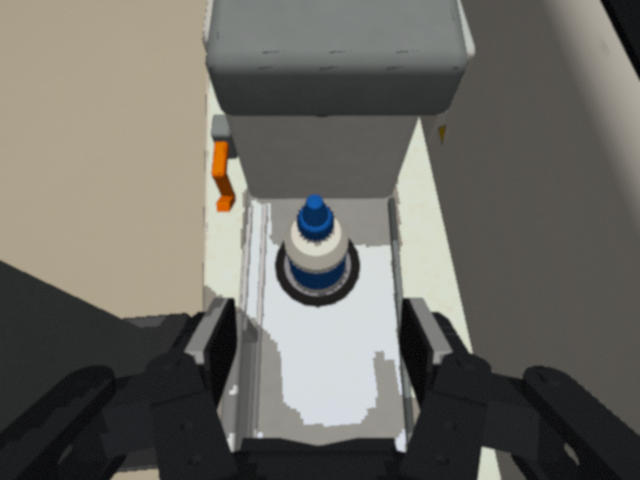

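Run:
```python
from plan import *
c=go((.437,-.185,.20),85,20,-1)
c=go((.435,-.190,.110),85,20,-1,cur=c)
```

```text
dist 0.1338 rot [-1.00e-02 -1.98e+01 -3.30e-01] n 7 need 6.86
{"wx":-0.00,"wy":-0.57,"wz":-0.01,"tx":-0.81,"ty":-0.30,"tz":0.41},
{"wx":-0.00,"wy":-0.57,"wz":-0.01,"tx":-0.79,"ty":-0.30,"tz":0.45},
{"wx":-0.00,"wy":-0.57,"wz":-0.01,"tx":-0.77,"ty":-0.30,"tz":0.49},
{"wx":-0.00,"wy":-0.57,"wz":-0.01,"tx":-0.74,"ty":-0.30,"tz":0.53},
{"wx":-0.00,"wy":-0.57,"wz":-0.01,"tx":-0.71,"ty":-0.30,"tz":0.56},
{"wx":-0.00,"wy":-0.57,"wz":-0.01,"tx":-0.68,"ty":-0.30,"tz":0.60},
{"wx":-0.00,"wy":-0.57,"wz":-0.01,"tx":-0.65,"ty":-0.30,"tz":0.63}
dist 0.0902 rot [0. 0. 0.] n 5 need 4.62
{"wx":0.00,"wy":0.00,"wz":0.00,"tx":0.83,"ty":-0.02,"tz":0.36},
{"wx":0.00,"wy":0.00,"wz":0.00,"tx":0.83,"ty":-0.02,"tz":0.36},
{"wx":0.00,"wy":0.00,"wz":0.00,"tx":0.83,"ty":-0.02,"tz":0.36},
{"wx":0.00,"wy":0.00,"wz":0.00,"tx":0.83,"ty":-0.02,"tz":0.36},
{"wx":0.00,"wy":0.00,"wz":0.00,"tx":0.83,"ty":-0.02,"tz":0.36}
```

```bash
python3 -m inch '[{"wx":0,"wy":-0.3,"wz":0,"tx":-0.9,"ty":0,"tz":0.2,"gripper":0.5},{"wx":0,"wy":-0.5,"wz":0,"tx":-0.8,"ty":-0.3,"tz":0.4,"gripper":0.2},{"wx":0,"wy":-0.6,"wz":0,"tx":-0.8,"ty":-0.35,"tz":0.45,"gripper":0},{"wx":0,"wy":-0.6,"wz":0,"tx":-0.75,"ty":-0.35,"tz":0.5,"gripper":0},{"wx":0,"wy":-0.6,"wz":0,"tx":-0.7,"ty":-0.35,"tz":0.55,"gripper":0},{"wx":0,"wy":-0.6,"wz":0,"tx":-0.7,"ty":-0.35,"tz":0.6,"gripper":0},{"wx":0,"wy":-0.6,"wz":0,"tx":-0.65,"ty":-0.35,"tz":0.6,"gripper":0},{"wx":0,"wy":-0.4,"wz":0,"tx":-0.5,"ty":-0.3,"tz":0.5,"gripper":0}]' 40
python3 - <<'E'
from plan import *
st()
c=go((.434,-.190,.110),85,20,-1)
E
```

```text
t: 25.28
tool_pos: [0.4268, -0.2005, 0.2179]
eef_rot: [0.596, 0.545, -0.435, 0.398]
force: [0.7, 0.1, 0.5]
gripper_width: -0.0
t 25.27 tcp [ 0.4268 -0.2005  0.2179] x [ 0.028  0.304 -0.952] y [ 0.996 -0.09   0.   ]
j [-0.768  0.298  1.749  0.249  1.3   -0.77 ] F [0.7 0.1 0.5] w -0.0
dist 0.1058 rot [-0.15  2.24 -0.06] n 6 need 5.42
{"wx":-0.01,"wy":0.07,"wz":-0.00,"tx":0.86,"ty":0.05,"tz":0.19},
{"wx":-0.01,"wy":0.07,"wz":-0.00,"tx":0.86,"ty":0.05,"tz":0.19},
{"wx":-0.01,"wy":0.07,"wz":-0.00,"tx":0.86,"ty":0.05,"tz":0.20},
{"wx":-0.01,"wy":0.07,"wz":-0.00,"tx":0.86,"ty":0.05,"tz":0.20},
{"wx":-0.01,"wy":0.07,"wz":-0.00,"tx":0.85,"ty":0.05,"tz":0.21},
{"wx":-0.01,"wy":0.07,"wz":-0.00,"tx":0.85,"ty":0.05,"tz":0.22}
```

```bash
python3 -m inch '[{"wx":0,"wy":0.1,"wz":0,"tx":0.85,"ty":0.05,"tz":0.2,"gripper":0},{"wx":0,"wy":0.1,"wz":0,"tx":0.85,"ty":0.05,"tz":0.2,"gripper":0},{"wx":0,"wy":0.1,"wz":0,"tx":0.85,"ty":0.05,"tz":0.2,"gripper":0},{"wx":0,"wy":0.1,"wz":0,"tx":0.85,"ty":0.05,"tz":0.2,"gripper":0},{"wx":0,"wy":0,"wz":0,"tx":0.85,"ty":0.05,"tz":0.2,"gripper":0},{"wx":0,"wy":0,"wz":0,"tx":0.8,"ty":0.05,"tz":0.2,"gripper":0}]' 40
python3 - <<'E'
from plan import *
st()
snap('wrist','w11')
c=go((.437,-.169,.110),85,20,-1)
c=go((.4457,-.069,.110),85,20,-1,cur=c,n=8)
E
```

```text
t: 26.02
tool_pos: [0.4333, -0.1898, 0.1071]
eef_rot: [0.605, 0.553, -0.424, 0.386]
force: [-0.7, 0.1, -0.6]
gripper_width: -0.0003
t 26.02 tcp [ 0.4333 -0.1898  0.1071] x [ 0.029  0.341 -0.94 ] y [ 0.996 -0.091 -0.002]
j [-0.763  0.467  1.844  0.308  1.075 -0.853] F [-0.7  0.1 -0.6] w -0.0003
dist 0.0208 rot [-0.28 -0.11  0.17] n 2 need 1.07
{"wx":-0.03,"wy":-0.01,"wz":0.02,"tx":-0.01,"ty":0.07,"tz":-0.52},
{"wx":-0.03,"wy":-0.01,"wz":0.02,"tx":-0.01,"ty":0.07,"tz":-0.52}
dist 0.1004 rot [0. 0. 0.] n 8 need 5.15
{"wx":0.00,"wy":0.00,"wz":0.00,"tx":0.21,"ty":-0.00,"tz":-0.59},
{"wx":0.00,"wy":0.00,"wz":0.00,"tx":0.21,"ty":-0.00,"tz":-0.59},
{"wx":0.00,"wy":0.00,"wz":0.00,"tx":0.21,"ty":-0.00,"tz":-0.59},
{"wx":0.00,"wy":0.00,"wz":0.00,"tx":0.21,"ty":-0.00,"tz":-0.59},
{"wx":0.00,"wy":0.00,"wz":0.00,"tx":0.21,"ty":-0.00,"tz":-0.59},
{"wx":0.00,"wy":0.00,"wz":0.00,"tx":0.21,"ty":-0.00,"tz":-0.59},
{"wx":0.00,"wy":0.00,"wz":0.00,"tx":0.21,"ty":-0.00,"tz":-0.59},
{"wx":0.00,"wy":0.00,"wz":0.00,"tx":0.21,"ty":-0.00,"tz":-0.59}
```

View pics/w11.png

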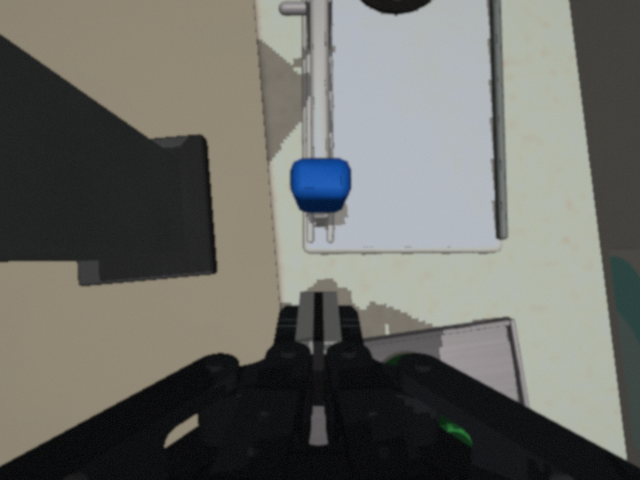

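```bash
python3 -m inch '[{"wx":0,"wy":0,"wz":0,"tx":0.1,"ty":0.05,"tz":-0.5,"gripper":0},{"wx":0,"wy":0,"wz":0,"tx":0.15,"ty":0.05,"tz":-0.5,"gripper":0},{"wx":0,"wy":0,"wz":0,"tx":0.2,"ty":0,"tz":-0.5,"gripper":0},{"wx":0,"wy":0,"wz":0,"tx":0.2,"ty":0,"tz":-0.6,"gripper":0},{"wx":0,"wy":0,"wz":0,"tx":0.2,"ty":0,"tz":-0.6,"gripper":0},{"wx":0,"wy":0,"wz":0,"tx":0.2,"ty":0,"tz":-0.6,"gripper":0},{"wx":0,"wy":0,"wz":0,"tx":0.2,"ty":0,"tz":-0.6,"gripper":0}]' 40
python3 - <<'E'
from plan import *
st()
snap('wrist','w12')
c=go((.4457,-.069,.110),85,20,-1)
E
```

```text
t: 26.95
tool_pos: [0.4429, -0.1025, 0.1092]
eef_rot: [0.605, 0.553, -0.424, 0.385]
force: [-0.8, -1.1, -0.6]
gripper_width: 0.0003
t 26.95 tcp [ 0.4429 -0.1025  0.1092] x [ 0.028  0.342 -0.939] y [ 0.996 -0.091 -0.004]
j [-0.617  0.426  1.924  0.357  1.006 -0.75 ] F [-0.8 -1.1 -0.6] w 0.0003
dist 0.031 rot [-0.26 -0.19  0.2 ] n 2 need 1.59
{"wx":-0.03,"wy":-0.02,"wz":0.02,"tx":0.18,"ty":0.01,"tz":-0.75},
{"wx":-0.03,"wy":-0.02,"wz":0.02,"tx":0.18,"ty":0.01,"tz":-0.75}
```

View pics/w12.png

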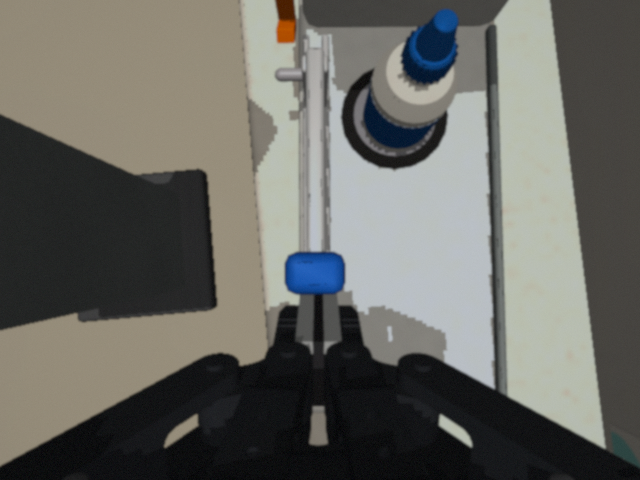

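```bash
python3 -m inch '[{"wx":0,"wy":0,"wz":0,"tx":0.2,"ty":0,"tz":-0.55,"gripper":0},{"wx":0,"wy":0,"wz":0,"tx":0.2,"ty":0,"tz":-0.55,"gripper":0},{"wx":0,"wy":0,"wz":0,"tx":0.1,"ty":0,"tz":-0.3,"gripper":0}]' 40
python3 - <<'E'
from plan import *
st()
E
```

```text
t: 27.38
tool_pos: [0.4454, -0.0703, 0.1096]
eef_rot: [0.604, 0.554, -0.424, 0.386]
force: [-0.8, 0.1, -0.2]
gripper_width: -0.0001
t 27.38 tcp [ 0.4454 -0.0703  0.1096] x [ 0.027  0.342 -0.939] y [ 0.996 -0.09  -0.004]
j [-0.557  0.413  1.948  0.375  0.98  -0.708] F [-0.8  0.1 -0.2] w -0.0001
```

Run:
```python
from plan import *
snap('wrist','w13')
```

```text
(no output)
```

View pics/w13.png

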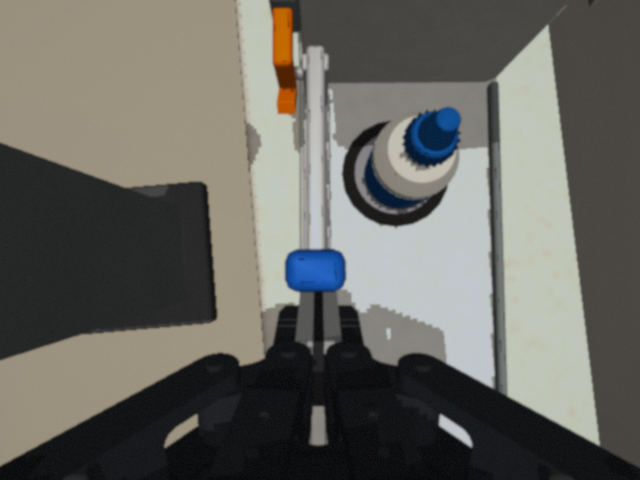

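```bash
python3 -m inch '[{"wx":0,"wy":0,"wz":0,"tx":0.06,"ty":0,"tz":-0.2,"gripper":0}]'; python3 -m inch '[{"wx":0,"wy":0,"wz":0,"tx":0.06,"ty":0,"tz":-0.2,"gripper":0}]'; python3 -m inch '[{"wx":0,"wy":0,"wz":0,"tx":0.06,"ty":0,"tz":-0.2,"gripper":0}]'
```

```text
t: 27.55
tool_pos: [0.4458, -0.0682, 0.1096]
eef_rot: [0.602, 0.553, -0.425, 0.388]
force: [-10.8, -25.5, 8.9]
gripper_width: 0.0001
t: 27.68
tool_pos: [0.446, -0.0682, 0.1096]
eef_rot: [0.6, 0.552, -0.427, 0.392]
force: [-12.6, -23.2, 11.0]
gripper_width: 0.0
t: 27.8
tool_pos: [0.446, -0.0682, 0.1098]
eef_rot: [0.597, 0.551, -0.428, 0.395]
force: [-11.3, -19.5, 8.8]
gripper_width: -0.0004
```

```bash
python3 -m inch '[{"wx":0,"wy":0,"wz":0,"tx":-0.1,"ty":0,"tz":0.4,"gripper":0},{"wx":0,"wy":0,"wz":0,"tx":-0.3,"ty":0,"tz":0.6,"gripper":0},{"wx":0,"wy":0,"wz":0,"tx":-0.6,"ty":0,"tz":0.6,"gripper":0},{"wx":0,"wy":0,"wz":0,"tx":-0.8,"ty":0,"tz":0.5,"gripper":0},{"wx":0,"wy":0,"wz":0,"tx":-0.9,"ty":0,"tz":0.2,"gripper":0},{"wx":0,"wy":0,"wz":0,"tx":-0.9,"ty":0,"tz":0.2,"gripper":0},{"wx":0,"wy":0.3,"wz":0,"tx":-0.5,"ty":0,"tz":0,"gripper":0},{"wx":0,"wy":0,"wz":0,"tx":0,"ty":0,"tz":0,"gripper":0}]'
python3 - <<'E'
from plan import *
from fit import wr
st(); wr('blue_bottle',.0185,.017,'w14')
snap('side','side2');snap('top','top2')
a=cv2.imread('pics/side2.png')[180:480,230:400];cv2.imwrite('pics/s2z.png',cv2.resize(a,(340,600),interpolation=2))
a=cv2.imread('pics/top2.png')[200:350,160:460];cv2.imwrite('pics/t2z.png',cv2.resize(a,(800,400),interpolation=2))
z=np.load('pics/w14.npz'); W=cloud(z['d'],dict(mtx=z['mtx'],eye=z['eye'],rotation=z['rot']))
for n in('guard_grip','latch'):
  for o in robot.silhouettes(n,'wrist')[:2]:
    P=W[o['mask']];P=P[~np.isnan(P[:,0])];print(n,round(o['score'],2),np.round(o['location']),np.percentile(P,[5,50,95],axis=0).round(3).tolist())
E
python3 det.py 2 green_bottle blue_bottle red_bottle yellow_bottle guard_grip; python3 -c "
from fit import *
bottle('green_bottle',.0195,.003,'2');bottle('blue_bottle',.0185,.017,'2')"
```

```text
t: 28.8
tool_pos: [0.4402, -0.1487, 0.1753]
eef_rot: [0.604, 0.555, -0.42, 0.387]
force: [0.0, -0.7, 0.7]
gripper_width: 0.0
t 28.8 tcp [ 0.4402 -0.1487  0.1753] x [ 0.03   0.346 -0.938] y [ 0.996 -0.084  0.   ]
j [-0.697  0.347  1.822  0.31   1.199 -0.76 ] F [ 0.  -0.7  0.7] w 0.0
0.89 [ 60. 387.] 5085 2465
axis [ 4.933e-01 -1.000e-04] rms 0.0029 captop [ 0.4913 -0.0032  0.1137] 461 z [0.024 0.116]
guard_grip 0.96 [103. 313.] [[0.437, -0.053, 0.027], [0.448, -0.044, 0.073], [0.455, 0.041, 0.113]]
latch 0.76 [ 13. 290.] [[0.436, 0.025, 0.059], [0.439, 0.032, 0.065], [0.443, 0.039, 0.068]]
latch 0.22 [103. 314.] [[0.438, -0.053, 0.032], [0.448, -0.044, 0.074], [0.455, 0.041, 0.113]]
side green_bottle 0.54 [315. 282.] 342 med [ 0.479 -0.251  0.056] p3 [ 0.462 -0.26   0.013] p97 [ 0.495 -0.234  0.096]
side blue_bottle 0.81 [267. 283.] 279 med [ 0.494 -0.015  0.062] p3 [ 0.478 -0.024  0.023] p97 [ 0.51  -0.004  0.107]
side red_bottle 0.75 [359. 303.] 426 med [ 0.497 -0.405  0.047] p3 [ 0.482 -0.412  0.003] p97 [ 0.513 -0.392  0.095]
side red_bottle 0.74 [277. 292.] 2372 med [ 0.51  -0.01
[... 184 characters left out ...]
ottle 0.44 [254. 225.] 143 med [ 0.489 -0.005  0.077] p3 [ 0.475 -0.018  0.035] p97 [0.509 0.011 0.116]
top yellow_bottle 0.56 [306. 315.] 121 med [ 0.456 -0.326  0.058] p3 [ 0.446 -0.339 -0.004] p97 [ 0.474 -0.309  0.098]
top guard_grip 0.67 [267. 226.] 98 med [ 0.447 -0.039  0.072] p3 [ 0.436 -0.052  0.024] p97 [0.456 0.049 0.115]
side green_bottle axis [ 0.4784 -0.2378] n 214 rms 0.0134 captop (array([ 0.4782, -0.2427,  0.0969]), 19) zmax 0.098
top green_bottle none
side blue_bottle axis [ 0.4936 -0.003 ] n 184 rms 0.0028 captop (array([ 0.4927, -0.0077,  0.112 ]), 8) zmax 0.108
top blue_bottle axis [0.4939 0.0023] n 65 rms 0.0022 captop (array([ 0.4921, -0.0016,  0.1157]), 11) zmax 0.118
```

View pics/w14.png

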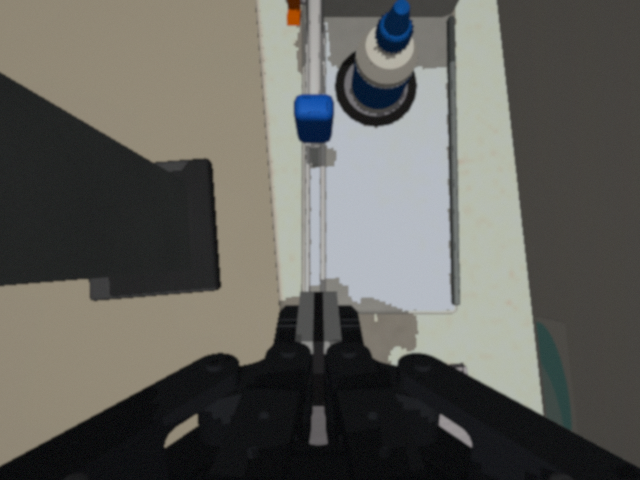

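View pics/s2z.png

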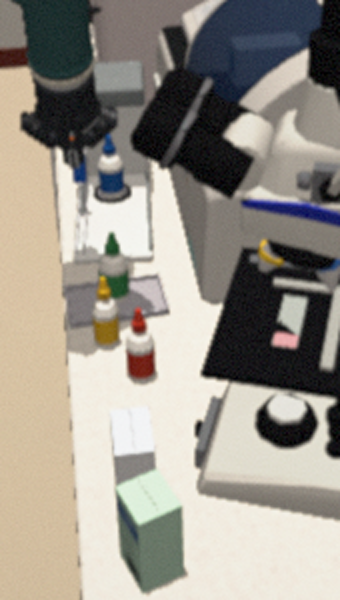

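```bash
python3 -m inch '[{"wx":0,"wy":0.8,"wz":0,"tx":-0.3,"ty":0.2,"tz":-0.5,"gripper":0},{"wx":0,"wy":0.8,"wz":0,"tx":-0.3,"ty":0.2,"tz":-0.5,"gripper":0},{"wx":0,"wy":0.8,"wz":0,"tx":-0.1,"ty":0.2,"tz":-0.5,"gripper":0},{"wx":0,"wy":0.8,"wz":0,"tx":-0.1,"ty":0.2,"tz":-0.5,"gripper":0},{"wx":0,"wy":0,"wz":0,"tx":0,"ty":0,"tz":0,"gripper":0}]'
python3 - <<'E'
from plan import *
st(); snap('wrist','w15')
for tag in ('w1','w10','w15'):
    z=np.load(f'pics/{tag}.npz'); W=cloud(z['d'],dict(mtx=z['mtx'],eye=z['eye'],rotation=z['rot'])); p=z['p'].astype(int)
    m=(p[:,:,0]>170)&(p[:,:,1]<140)&(p[:,:,2]<70)&(p[:,:,1]>50); m&=(W[:,:,1]<.08)&(W[:,:,0]<.47)
    P=W[m]; print(tag,m.sum(),np.percentile(P,[2,25,50,75,98],axis=0).round(4).tolist())
E
```

```text
t: 30.22
tool_pos: [0.4586, -0.1188, 0.2081]
eef_rot: [0.658, 0.606, -0.329, 0.303]
force: [-0.0, 1.3, 0.1]
gripper_width: -0.0
t 30.23 tcp [ 0.4586 -0.1188  0.2081] x [ 0.049  0.597 -0.8  ] y [ 0.997 -0.082 -0.   ]
j [-0.765  0.42   1.745  0.488  1.436 -0.864] F [-0.   1.3  0.1] w -0.0
w1 408 [[0.4355, 0.0247, 0.0642], [0.4379, 0.0322, 0.0686], [0.4394, 0.0422, 0.0865], [0.4411, 0.0496, 0.0871], [0.4431, 0.0572, 0.0881]]
w10 538 [[0.4375, 0.022, 0.0633], [0.44, 0.0298, 0.0688], [0.4417, 0.0395, 0.087], [0.4434, 0.0475, 0.0876], [0.4455, 0.0552, 0.0885]]
w15 328 [[0.436, 0.0243, 0.0626], [0.4383, 0.0331, 0.0678], [0.44, 0.0425, 0.086], [0.4416, 0.0494, 0.0865], [0.4439, 0.0568, 0.0876]]
```

View pics/w15.png

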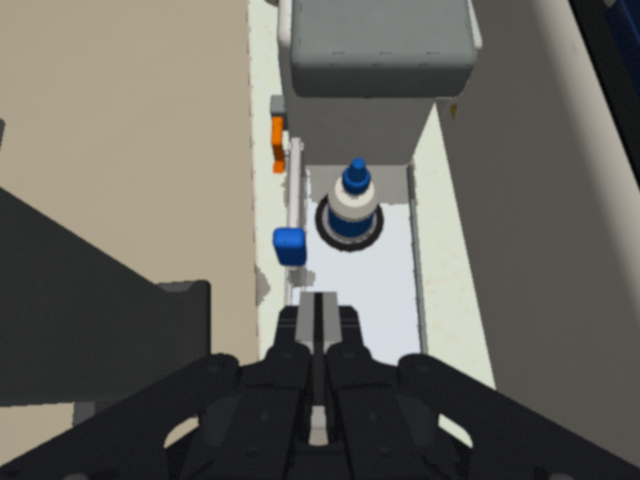

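Run:
```python
from station import robot
print(robot.close_job())
```

```text
the job is handed in; nothing more can be done
None
```

I moved the green bottle to the steel tray and stood the blue bottle on the round pad. I then pushed the guard against its stop until the latch dropped, backed the arm clear and handed the job in at about 30 s of the 64 s allowed.

- **Green bottle:** it stands upright in the tray at (0.478, -0.238), about 8 mm from the tray's centre line and well inside the rim.
- **Blue bottle:** it stands upright on the pad. The views put its centre between (0.493, 0.000) and (0.495, -0.003). The pad is at about (0.494, 0.000), so it is within about 3 mm.
- **Guard:** it stopped hard, with about 25 N sideways on the wrist. The grip ended at y of about -0.045, against -0.046 expected when shut.
- **Latch:** it is back within 1 mm of its starting height. Its position was judged from camera depth only, because the joint values cannot be read.
- **Bystanders:** the red and yellow bottles measured where they started. The two cartons looked unmoved in the last side picture, and I did not re-measure the slide box.

**Disagreements:** side and top cameras differed by about 4 to 5 mm in y for the bottles, so I relied on the wrist camera. The last side-camera fit of the green bottle was poor (13 mm residual), because its mask probably took in other things. Its centre still matched the wrist measurement.

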